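Lay out the caster parts around fork and grease tin

TASK

Lay the caster parts out on the grey mat for reassembly, taking the yellow-striped edge of the mat as its front: first lay the wheel flat half-way between the blue fork and the red grease tin, and then set the good bearing (the one with the blue seal) flat and centred on top of the wheel. Stand the brass sleeve upright straight in front of the fork and lay the nut flat straight in front of the tin, each with its centre 8 cm from theirs. Leave the fork, the tin and the rusty worn bearing where they are.

Things in the scene. Friction and masses are not known exactly. Their poses are not given: they have to be found in the camera images.
- mat: Grey flat mat fixed on the bench, 200 mm (its x) by 300 mm (its y), 3 mm thick, with a yellow stripe 18 mm wide along its whole front edge. Origin at the centre of its underside; its top is 3 mm above the bench. Its x axis points from the striped front edge to the back edge, its y axis along the stripe (to the left, seen from the front), z up. Its front always faces roughly towards the robot, turned by up to 0.35 rad. 'In front of' a thing means along the mat's -x.
- fork: Loose blue steel caster fork standing upside down on the mat: base plate 50 by 52 mm, 4 mm thick, with two legs rising to 59 mm above the mat. Origin at the centre of the plate's underside, midway between the legs; axes start parallel to the mat's. It stands on the back half of the mat, 40 mm behind the mat's centre and 95 mm to its left or its right. Not to be moved. 0.3 kg.
- tin: Loose round red grease tin, red lid with a small silver disc in its middle, standing on the mat, 62 mm across, 44 mm high. Origin at the centre of its underside. It stands on the back half of the mat, 40 mm behind the mat's centre, on the other side from the fork (190 mm between their centres). Not to be moved. 0.2 kg.
- wheel_mid (a point): Centre of the loose caster wheel, lying flat on the bench: black tyre, orange hub, 60 mm diameter, 28 mm high, flat on both faces. The point is on its axis half-way up; z is its axis, up.
- bearing_mid (a point): Centre of the good ball bearing, loose, lying flat on the bench: bright steel with a BLUE ring seal, 40 mm diameter, 12 mm high. The point is on its axis half-way up; z is its axis, up.
- worn_mid (a point): Centre of the worn ball bearing, loose, lying flat on the bench: same size as the good one (40 mm diameter, 12 mm high) but all RUSTY BROWN. Not to be moved. The point is on its axis half-way up.
- sleeve_mid (a point): Centre of the loose brass axle sleeve, a tube standing upright on the bench: 22 mm outer diameter, 12 mm bore, 40 mm high. The point is on its axis half-way up; z is its axis, up.
- nut_mid (a point): Centre of the loose steel hexagon nut lying flat on the bench: 30 mm across flats (34.6 mm across corners), 18 mm high. The point is on its axis half-way up; z is its axis, up; its x axis is square to one pair of flats (the other pairs lie every 60 degrees).
Mind the look-alikes: they are no part of the job. What is shaped like the part that bears bearing_mid but green is not meant.

How it is judged:
By the outcome, as a careful person would: the job done as asked, in the order asked, and still so for the second after the job is handed in, with the robot touching nothing.
It also fails if it takes over 99 s, if anything falls off the work surface, if the arm or the gripper's body presses on something with over 40 N, if the wrist force passes 120 N, or if a joint passes its speed limit or range.

ROBOT

A 6-joint arm with a two-finger parallel gripper is mounted at the origin on the work surface. World frame = base frame: x ahead of the robot, y to its left, z up, the work surface at z = 0. Lengths are in m, angles in degrees, forces in N, time in s.
With the tool pointing down it reaches from about 0.3 to 0.75 m from the base axis. Payload 8.5 kg.
Tool frame: the origin (TCP) lies on the centre line of the jaws, within the pads' length; the fingertips stand 17 mm ahead of it and the grasp point (between the pads) lies 2 mm behind it; z points along the fingers, y is the direction in which the jaws open and shut (so a half turn about z gives the same grasp; the last joint's range is limited). The gripper opens to 85 mm and grips with 20 to 120 N. Pads are 22 mm wide; open, the fingers measure 114 mm over their backs; the gripper's body (76 mm by 85 mm) begins 54 mm behind the grasp point. The pads swing forward as they close: fully open they stand 13 mm farther back than shut.
Start: joints at [-85.273, 21.807, 74.336, -0, 83.858, -12.336], TCP at [0.161, -0.526, 0.248] pointing down, gripper open.
Joint ranges: [-178.18, 178.18], [-50.72, 133.34], [12.68, 142.11], [-81.47, 261.47], [9.98, 163.14], [-165.26, 165.26]. Speed limits (degrees/s): [136.94, 136.94, 180, 180, 180, 180].

INTERFACE

Orientations are given as a 3x3 rotation matrix whose columns are the frame's x, y, z axes.
In Python, from rig import env, imaging, close_job gives the robot as it stands.
- The arm moves only by the tool step_arm, never from a script. Its argument "steps" is one flat list of numbers, 7 for each row, row after row: the opening, from 0 (shut) to 1 (fully open), then the shift along the tool's x, y, z as a fraction of full scale, then the turn, a rotation vector about the tool's x, y, z as a fraction of full scale. A call has 1 to 10 rows; each row is the pose to reach, as a shift and turn from the pose commanded when the call began, along the tool's axes at that moment; what a row does not reach only later rows make up. Full scale, the value 1, is 0.3 m for a shift and 45 degrees for a turn. A row lasts 1/10 s, in which the tool goes at most 50 mm and 8.59 degrees, less where a joint would pass 70% of its speed; a pose out of reach is approached as far as the arm can. A call with a number of a shift or a turn outside -1 to 1 is refused whole. A call with a gripper value outside its range is refused whole. The fingers move at their own pace and stop on an object; "grip_force" is the grip in N (left out, the last holds). Time passes only in rows, so rows that repeat a pose let the fingers close. It gives the time, the measured TCP pose, the force and the opening at its end, in the units of the state.
- env.observe(): the state, without advancing time (a new reading comes with each control period).
- imaging.get_image(name): name is "scene" or "top" or "wrist"; returns (picture, depth): 384x512x3 uint8, blue, green, red; 384x512 float32, m along the optical axis (not along the pixel's ray), 0 where there is no reading.
- imaging.get_calibration(name): a dict with "camera_matrix" (3x3 intrinsics, pixels), "k1" (the pictures are not rectified: a ray, as slopes to the right and down, at radius r is drawn at 1 + k1 r^2 times it, then the intrinsics apply), "world_from_camera" (4x4, takes a point from camera to world coordinates). Camera axes: x right, y down, z forward; pixel columns grow to the right and rows downward; lengths in m; the calibration is good to about 2 mm. A picture is of the moment at which its call begins: read the wrist's pose just before it. get_calibration takes no time and is no camera call; for the wrist camera it gives the pose at the moment of the call.
- close_job(): hands the job in, once; it reports no verdict.
Trained networks look in the newest picture that a camera, given by its name, has taken for a name from the list of things; names that differ only in an ending like _2 or _b are one class to them, and where a whole thing is asked for, a point or a joint stands for the part that bears it (a point fixed in the world has none). Each returns a list of dicts, best first, with "score" (0 to 1); they miss things now and then, are a little off and sometimes report something else, mostly with a low value. They report only what shows in the picture. A call takes as long as a camera call. They do not tell look-alikes from the thing itself.
- imaging.spot_in(camera, target): "pixel" ([column, row] in pixels, amid what is visible of it).
- imaging.regions_of(camera, target): "mask" (384x512 bool, what is visible of it) and "pixel" ([column, row] in pixels, amid what is visible of it).
- imaging.pinpoint(camera, target): "pixel" ([column, row] in pixels: a listed point, or the origin of a listed thing).
The state is a dict: "time_s": time; "q": joint angles; "qvel": joint speeds; "joint_efforts": joint torques, N m; "position": TCP position; "tool_rot": TCP orientation; "ft_force": force on the tool from outside, world axes, zero at the start; "wrist_torque": the same for the moment, N m; "grip_width": finger opening in m.
Only numpy, scipy, OpenCV 4.12 (cv2) and the standard library are available. Lean on these libraries where they do the work, as an engineer would, in place of code of your own. Each camera call takes 0.05 s, during which the arm holds its last target.

## Working session

There is one attempt and no reset: what is moved stays moved. The work goes in short steps, Python scripts to look and compute and a tool call to move; the robot and the scene stay as the last step left them, time stands still between calls to the robot, and variables do not carry over. Pictures are saved under pics/ and viewed, and the job is handed in when it is done.

Besides the shell and the picture viewer there is one more tool, called after "Call:" by a JSON object that holds its "name" and its "arguments", one argument or row to a line. step_arm: Moves the arm, as the interface text tells. Shift numbers are shares of 0.3 m and turn numbers shares of 45 degrees, none past 1 either way. Its arguments: {"type":"object","properties":{"steps":{"type":"array","items":{"type":"number"}},"grip_force":{"type":"number"}},"required":["steps"]}

```bash
ls; mkdir -p pics
cat > h.py <<'E'
from rig import env, imaging, close_job
import numpy as np, cv2
def grab(cam,fn=None):
    im,d=imaging.get_image(cam)
    if fn: cv2.imwrite('pics/'+fn,im)
    return im,d
def ray(cam,px,cal=None):
    c=cal or imaging.get_calibration(cam);K=np.array(c['camera_matrix']);T=np.array(c['world_from_camera'])
    u=np.array([(px[0]-K[0,2])/K[0,0],(px[1]-K[1,2])/K[1,1]]);s=u.copy()
    for _ in range(30): s=u/(1+c['k1']*(s@s))
    return T[:3,3],T[:3,:3]@np.array([s[0],s[1],1.])
def at_z(cam,px,z,cal=None):
    o,d=ray(cam,px,cal);return o+d*(z-o[2])/d[2]
def at_d(cam,px,dep,cal=None):
    o,d=ray(cam,px,cal);return o+d*dep
def move(p,yaw,cur=None):
    """fractions to go to world p with tool down, y-axis of tool at angle yaw"""
    s=env.observe();P=np.array(s['position']);R=np.array(s['tool_rot'])
    return R.T@(np.array(p)-P)/0.3
E
python3 - <<'E'
from h import *
s=env.observe();print(s['time_s'],s['position'],np.round(s['tool_rot'],3),s['grip_width'])
for c in('scene','top','wrist'):
    grab(c,c+'0.png')
    k=imaging.get_calibration(c);print(c,np.round(k['camera_matrix'],1).tolist(),k['k1'],np.round(k['world_from_camera'],3).tolist())
E
```

```text
pics
0.0 [ 0.16134444 -0.52550946  0.24769421] [[ 0.956  0.293 -0.   ]
 [ 0.293 -0.956  0.002]
 [ 0.    -0.001 -1.   ]] 0.08583285851665884
scene [[403.2, 0.0, 258.4], [0.0, 403.2, 192.4], [0.0, 0.0, 1.0]] 0.01910679762833142 [[0.074, 0.834, -0.547, 0.996], [0.997, -0.067, 0.032, -0.025], [-0.01, -0.548, -0.837, 0.829], [0.0, 0.0, 0.0, 1.0]]
top [[354.6, 0.0, 249.5], [0.0, 354.6, 187.8], [0.0, 0.0, 1.0]] -0.10426855688517858 [[0.02, -0.994, 0.103, 0.37], [-1.0, -0.022, -0.013, 0.033], [0.015, -0.103, -0.995, 1.055], [0.0, 0.0, 0.0, 1.0]]
wrist [[334.3, 0.0, 254.7], [0.0, 334.3, 186.1], [0.0, 0.0, 1.0]] -0.01709318061064652 [[0.293, -0.913, -0.283, 0.233], [-0.956, -0.28, -0.086, -0.503], [-0.001, 0.296, -0.955, 0.373], [0.0, 0.0, 0.0, 1.0]]
```

View pics/top0.png

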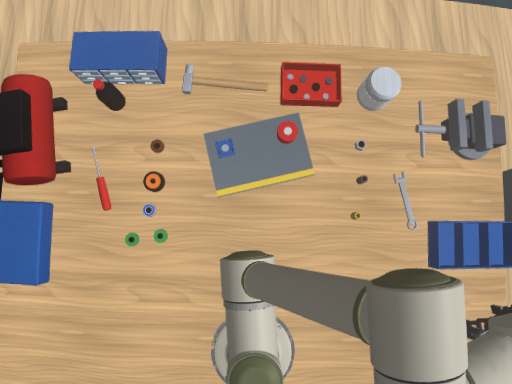

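View pics/scene0.png

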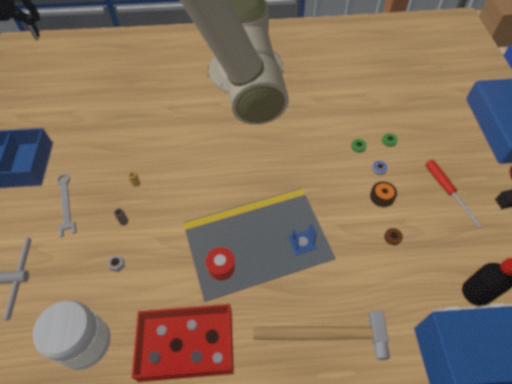

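Run:
```python
from h import *
for c in('top','scene'):
    grab(c)
    for t,z in(('mat',0),('fork',.003),('tin',.003),('wheel_mid',.014),('bearing_mid',.006),('worn_mid',.006),('sleeve_mid',.02),('nut_mid',.009)):
        for r in imaging.pinpoint(c,t)[:3]:
            print(c,t,np.round(r['score'],2),np.round(r['pixel'],1),np.round(at_z(c,r['pixel'],z),4))
print(env.observe()['time_s'])
```

```text
top mat 0.59 [258.4 156. ] [ 0.577  -0.0062  0.    ]
top fork 0.57 [226.1 147.5] [0.6002 0.092  0.003 ]
top tin 0.73 [287.2 134.1] [ 0.6464 -0.0927  0.003 ]
top wheel_mid 0.71 [155.4 182.7] [0.4873 0.2985 0.014 ]
top bearing_mid 0.71 [150.7 207.1] [0.415  0.3112 0.006 ]
top bearing_mid 0.67 [158.4 238.2] [0.3238 0.2843 0.006 ]
top bearing_mid 0.41 [132.7 238.4] [0.321  0.3612 0.006 ]
top worn_mid 0.65 [156.1 143.9] [0.6065 0.3045 0.006 ]
top worn_mid 0.56 [356.  213.8] [ 0.4078 -0.3019  0.006 ]
top sleeve_mid 0.5 [356.8 216. ] [ 0.4008 -0.2998  0.02  ]
top nut_mid 0.44 [361.9 142.6] [ 0.6254 -0.3222  0.009 ]
scene mat 0.65 [260.8 236.5] [ 0.5749  0.0037 -0.    ]
scene fork 0.58 [300.5 242.5] [0.5985 0.0919 0.003 ]
scene tin 0.67 [221.8 268.2] [ 0.6465 -0.0871  0.003 ]
scene wheel_mid 0.91 [378.  195.6] [0.4951 0.2909 0.014 ]
scene bearing_mid 0.74 [361.5 144.9] [0.3307 0.2882 0.006 ]
scene bearing_mid 0.63 [389.8 138. ] [0.3135 0.3677 0.006 ]
scene bearing_mid 0.56 [377.8 168.7] [0.4107 0.3124 0.006 ]
scene worn_mid 0.57 [393.8 236. ] [0.6001 0.3038 0.006 ]
scene sleeve_mid 0.65 [134.7 181.8] [ 0.412  -0.2928  0.02  ]
scene sleeve_mid 0.57 [378.5 166. ] [0.4126 0.3104 0.02  ]
scene nut_mid 0.46 [112.1 262.7] [ 0.6173 -0.3252  0.009 ]
1.05
```

Bearing candidates in the top view are blue-sealed (149,210), green (132,239), green (161,236) and rusty (157,146). The blue one fits the description, so I'll confirm it in an enlarged crop.

Run:
```python
from h import *
im=cv2.imread('pics/top0.png')
a=cv2.resize(im[130:250,120:180],None,fx=5,fy=5,interpolation=cv2.INTER_CUBIC)[:600]
b=cv2.resize(im[130:230,340:380],None,fx=5,fy=5,interpolation=cv2.INTER_CUBIC)
o=np.zeros((600,510,3),np.uint8);o[:600,:300]=a;o[:500,305:505]=b
cv2.imwrite('pics/crop1.png',o)
```

```text
(no output)
```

View pics/crop1.png

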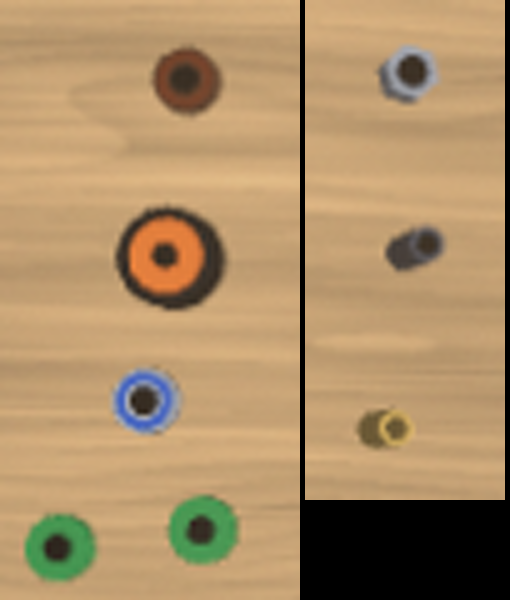

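View pics/wrist0.png

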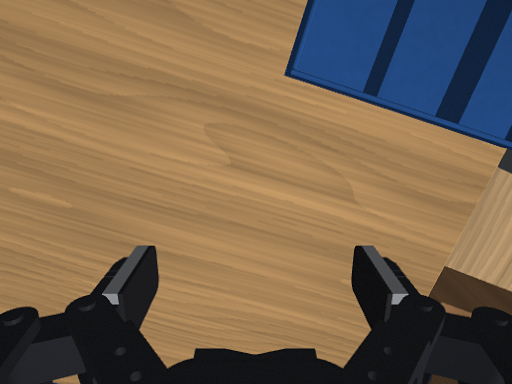

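Crop and pictures: the blue-sealed bearing is the one at top-view (149,210), with the two green look-alikes below it and the rusty one above. On the right are the silver nut (361,145), a dark tube decoy (362,180) and the brass sleeve (357,215). The next stop is a wrist view of the mat.

```bash
cat >> h.py <<'E'
def rel(p,yaw):
    """shift fractions & turn fraction to tool-down pose, tool x axis at world angle yaw deg (mod 180 nearest)"""
    s=env.observe();P=np.array(s['position']);R=np.array(s['tool_rot'])
    a=np.radians(yaw);c,n=np.cos(a),np.sin(a)
    Rt=np.array([[c,n,0],[n,-c,0],[0,0,-1.]])
    v=cv2.Rodrigues(R.T@Rt)[0].ravel()/np.radians(45)
    return np.round(R.T@(np.array(p)-P)/0.3,4),np.round(v,4)
def now():
    s=env.observe();R=np.array(s['tool_rot']);print('t',round(s['time_s'],2),'P',np.round(s['position'],4),'yaw',np.round(np.degrees(np.arctan2(R[1,0],R[0,0])),2),'w',round(s['grip_width'],4),'q6',np.round(s['q'],1))
E
python3 - <<'E'
from h import *
now();print(rel([.34,-.27,.27],17),rel([.52,-.02,.27],14))
E
```

```text
t 1.05 P [ 0.1614 -0.5258  0.2483] yaw 17.06 w 0.0856 q6 [-85.3  21.8  74.3   0.   83.9 -12.3]
(array([ 0.8193, -0.6404, -0.0722]), array([-0.    , -0.    ,  0.0014])) (array([ 1.6375, -1.2609, -0.0722]), array([-0.    , -0.    ,  0.0681]))
```

Call:
{"name": "step_arm", "arguments": {
  "steps": [1,0.82,-0.63,-0.07,0,0,0,1,0.82,-0.63,-0.07,0,0,0,1,0.82,-0.63,-0.07,0,0,0,1,0.82,-0.63,-0.07,0,0,0,1,0.82,-0.63,-0.07,0,0,0,1,0.82,-0.63,-0.07,0,0,0,1,0.82,-0.63,-0.07,0,0,0]
}}

```text
time_s: 1.75
position: [0.3428, -0.2694, 0.27]
tool_rot: [[0.955, 0.298, 0.001], [0.298, -0.955, -0.0], [0.001, 0.001, -1.0]]
ft_force: [0.4, 1.0, -0.3]
grip_width: 0.0854
```

Call:
{"name": "step_arm", "arguments": {
  "steps": [1,0.82,-0.63,0,0,0,0.07,1,0.82,-0.63,0,0,0,0.07,1,0.82,-0.63,0,0,0,0.07,1,0.82,-0.63,0,0,0,0.07,1,0.82,-0.63,0,0,0,0.07,1,0.82,-0.63,0,0,0,0.07,1,0.82,-0.63,0,0,0,0.07,1,0.82,-0.63,0,0,0,0.07]
}}

```text
time_s: 2.55
position: [0.5213, -0.0194, 0.2689]
tool_rot: [[0.97, 0.243, -0.001], [0.243, -0.97, -0.0], [-0.001, -0.0, -1.0]]
ft_force: [-0.5, -0.9, -0.4]
grip_width: 0.0855
```

Run:
```python
from h import *
import pickle
now();cal=imaging.get_calibration('wrist');im,d=grab('wrist','w1.png');pickle.dump((cal,im,d),open('w1.pkl','wb'))
for t,z in(('mat',0),('fork',.003),('tin',.003)):
    for r in imaging.pinpoint('wrist',t)[:3]: print(t,np.round(r['score'],2),np.round(r['pixel'],1),np.round(at_z('wrist',r['pixel'],z,cal),4))
now()
```

```text
t 2.55 P [ 0.5213 -0.0194  0.2689] yaw 14.05 w 0.0855 q6 [-15.1  18.1  76.5  -0.   85.4  60.8]
mat 0.94 [260.   94.2] [ 0.5834 -0.0095  0.    ]
fork 0.93 [170.6  55.1] [0.6    0.0958 0.003 ]
tin 0.79 [342.6  57.8] [ 0.643  -0.0879  0.003 ]
t 2.75 P [ 0.5203 -0.0215  0.2694] yaw 13.79 w 0.0854 q6 [-15.4  18.   76.6  -0.   85.4  60.8]
```

View pics/w1.png

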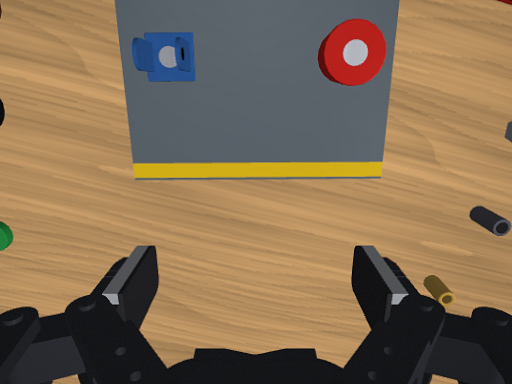

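Call:
{"name": "step_arm", "arguments": {
  "steps": [1,0.27,0,0,0,0,0,1,0.27,0,0,0,0,0,1,0.27,0,0,0,0,0,1,0.27,0,0,0,0,0,1,0.27,0,0,0,0,0]
}}

```text
time_s: 3.25
position: [0.5986, -0.0015, 0.2697]
tool_rot: [[0.971, 0.239, -0.0], [0.239, -0.971, -0.0], [-0.0, 0.0, -1.0]]
ft_force: [0.3, 0.5, -0.5]
grip_width: 0.0855
```

Run:
```python
from h import *
import pickle
now();cal=imaging.get_calibration('wrist');im,d=grab('wrist','w2.png');pickle.dump((cal,im,d),open('w2.pkl','wb'))
for t,z in(('mat',0),('fork',.003),('tin',.003)):
    for r in imaging.pinpoint('wrist',t)[:3]: print(t,np.round(r['score'],2),np.round(r['pixel'],1),np.round(at_z('wrist',r['pixel'],z,cal),4))
now()
hsv=cv2.cvtColor(im,cv2.COLOR_BGR2HSV)
```

```text
t 3.25 P [ 0.5986 -0.0015  0.2697] yaw 13.84 w 0.0855 q6 [-11.5  26.1  63.8  -0.   90.1  64.7]
mat 0.94 [262.1 160.7] [ 0.5861 -0.0132  0.    ]
fork 0.92 [178.1 128. ] [0.6012 0.0917 0.003 ]
t 3.45 P [ 0.5989 -0.0009  0.2698] yaw 13.88 w 0.0853 q6 [-11.4  26.1  63.8  -0.   90.1  64.7]
```

View pics/w2.png

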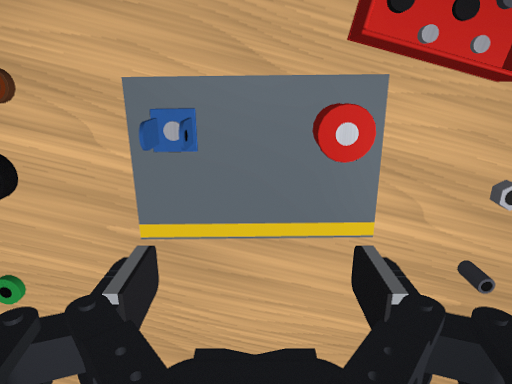

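```bash
cat > mat.py <<'E'
from h import *
import pickle
from scipy.optimize import least_squares
def proj(cal,X):
    K=np.array(cal['camera_matrix']);T=np.linalg.inv(np.array(cal['world_from_camera']))
    c=X@T[:3,:3].T+T[:3,3];s=c[:,:2]/c[:,2:];s=s*(1+cal['k1']*(s**2).sum(1,keepdims=True))
    return s*[K[0,0],K[1,1]]+K[:2,2]
if __name__=='__main__':
    cal,im,d=pickle.load(open('w2.pkl','rb'))
    hsv=cv2.cvtColor(im,cv2.COLOR_BGR2HSV).astype(int);H,S,V=hsv[...,0],hsv[...,1],hsv[...,2]
    print(hsv[200,250],hsv[100,300],hsv[230,250],hsv[131,173],hsv[145,180],hsv[134,347],hsv[60,200])
    grey=(S<70)&(H>90)&(H<130)&(V>60)&(V<140); yel=(H>22)&(H<32)&(S>190)
    m=(grey|yel).astype(np.uint8);m[242:]=0
    n,l,st,ce=cv2.connectedComponentsWithStats(m);k=1+np.argmax(st[1:,4]);m=(l==k).astype(np.uint8)
    cs=cv2.findContours(m,cv2.RETR_EXTERNAL,cv2.CHAIN_APPROX_NONE)[0];c=max(cs,key=cv2.contourArea)
    hull=cv2.convexHull(c)
    q=cv2.approxPolyDP(hull,6,True)[:,0];print(q.tolist())
    # refine with sides lines
    P=c[:,0].astype(float);L=[]
    for i in range(4):
        a,b=q[i].astype(float),q[(i+1)%4].astype(float);t=(b-a)/np.linalg.norm(b-a);nrm=np.array([-t[1],t[0]])
        s=(P-a)@t;dd=(P-a)@nrm;sel=P[(abs(dd)<3)&(s>8)&(s<np.linalg.norm(b-a)-8)]
        vx,vy,x,y=cv2.fitLine(sel.astype(np.float32),cv2.DIST_HUBER,0,.01,.01).ravel();L.append(np.cross([x,y,1],[x+vx,y+vy,1]))
    C=[]
    for i in range(4):
        p=np.cross(L[i-1],L[i]);C.append(p[:2]/p[2])
    W=np.array([at_z('wrist',p,.003,cal) for p in C]);print(np.round(C,1).tolist(),np.round(W,4).tolist())
    # match to model
    Wc=W[:,:2];cen=Wc.mean(0)
    best=None
    M=np.array([[-.1,-.15],[-.1,.15],[.1,.15],[.1,-.15]])
    for fl in(1,-1):
      for r in range(4):
        m_=np.roll(M[::fl],r,0)
        def f(v):
            c_,s_=np.cos(v[2]),np.sin(v[2]);return ((m_@np.array([[c_,s_],[-s_,c_]])+v[:2])-Wc).ravel()
        o=least_squares(f,[*cen,.24]);
        if abs(o.x[2])<.5 and (best is None or o.cost<best.cost):best=o
    print('mat',best.x,np.degrees(best.x[2]),np.round(best.fun,4))
    x,y,th=best.x
    R=np.array([[np.cos(th),-np.sin(th)],[np.sin(th),np.cos(th)]])
    for nm,p in(('fork',(.04,.095)),('tin',(.04,-.095)),('wheel',(.04,0)),('sleeve',(-.04,.095)),('nut',(-.04,-.095))):print(nm,R@p+[x,y])
    # tin: silver disc z=.047, red lid
    silver=(S<40)&(V>170);n,l,st,ce=cv2.connectedComponentsWithStats(silver.astype(np.uint8))
    for i in range(1,n):
        if st[i,4]>60:print('silver',ce[i].round(1),st[i,4],np.round(at_z('wrist',ce[i],.047,cal),4),np.round(at_z('wrist',ce[i],.007,cal),4), d[int(ce[i][1]),int(ce[i][0])])
E
python3 mat.py
```

```text
[105  42 109] [102  38 113] [ 24 228 219] [114  16 162] [108 181 148] [109  14 200] [ 16 121 192]
[[388, 74], [373, 220], [140, 222], [122, 77]]
[[387.7, 74.6], [373.4, 220.7], [139.7, 222.4], [122.0, 77.3]] [[0.7157, -0.1252, 0.003], [0.5449, -0.1696, 0.003], [0.4718, 0.1186, 0.003], [0.6421, 0.1626, 0.003]]
mat [ 0.59359851 -0.00337545  0.25051946] 14.35370754223685 [ 0.012   0.0013 -0.011  -0.0039 -0.0123 -0.0015  0.0112  0.0041]
fork [0.60879868 0.0985753 ]
tin [ 0.65590105 -0.08549362]
wheel [0.63234987 0.00654084]
sleeve [0.53129598 0.07874272]
nut [ 0.57839835 -0.1053262 ]
silver [346.6 133.7] 397 [ 0.6452 -0.088   0.047 ] [ 0.6421 -0.1001  0.007 ] 0.34587288
silver [505.3 198.9] 102 [ 0.619  -0.2832  0.047 ] [ 0.6129 -0.3178  0.007 ] 0.401359
silver [111.7 297.8] 90 [0.3865 0.1269 0.047 ] [0.3536 0.1395 0.007 ] 0.10826155
silver [397.6 297.7] 86 [ 0.4699 -0.2123  0.047 ] [ 0.4466 -0.2387  0.007 ] 0.1072491
```

```bash
sed -i 's/m=(grey|yel).astype(np.uint8);m\[242:\]=0/m=cv2.morphologyEx((grey|yel).astype(np.uint8),cv2.MORPH_CLOSE,np.ones((5,5)));m[239:]=0;print(np.nonzero(yel[:239].any(1))[0][[0,-1]])/' mat.py; python3 mat.py
python3 - <<'E'
from h import *
import pickle
im=cv2.imread('pics/w2.png')
cv2.imwrite('pics/c2.png',cv2.resize(im[210:245,120:220],None,fx=6,fy=6,interpolation=cv2.INTER_NEAREST))
E
```

```text
[105  42 109] [102  38 113] [ 24 228 219] [114  16 162] [108 181 148] [109  14 200] [ 16 121 192]
[223 236]
[[388, 74], [371, 236], [141, 238], [122, 77]]
[[387.8, 74.6], [372.1, 233.9], [141.4, 236.5], [122.0, 77.3]] [[0.7157, -0.1252, 0.003], [0.5272, -0.1741, 0.003], [0.4527, 0.1138, 0.003], [0.6421, 0.1626, 0.003]]
mat [ 0.58441459 -0.00573588  0.25216642] 14.44807168108746 [ 0.003  -0.0008 -0.0022 -0.0018 -0.0026  0.0008  0.0018  0.0018]
fork [0.59944682 0.09623977]
tin [ 0.64685229 -0.08775133]
wheel [0.62314955 0.00424422]
sleeve [0.52197689 0.07627957]
nut [ 0.56938235 -0.10771152]
silver [346.6 133.7] 397 [ 0.6452 -0.088   0.047 ] [ 0.6421 -0.1001  0.007 ] 0.34587288
silver [505.3 198.9] 102 [ 0.619  -0.2832  0.047 ] [ 0.6129 -0.3178  0.007 ] 0.401359
silver [111.7 297.8] 90 [0.3865 0.1269 0.047 ] [0.3536 0.1395 0.007 ] 0.10826155
silver [397.6 297.7] 86 [ 0.4699 -0.2123  0.047 ] [ 0.4466 -0.2387  0.007 ] 0.1072491
```

View pics/c2.png

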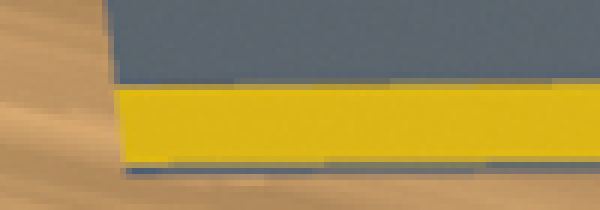

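```bash
cat > mat2.py <<'E'
from mat import *
import sys
def fit(pk):
    cal,im,d=pickle.load(open(pk,'rb'));g=cv2.cvtColor(im,cv2.COLOR_BGR2HSV).astype(float)
    b,gr,r=[im[...,i].astype(float) for i in range(3)]
    yelness=np.minimum(r,gr)-b   # yellow ~200, grey ~-20, wood ~ 60-80
    cols=range(150,366,3)
    def edge(f,lvl,i0,i1,mode):  # last crossing
        seg=f[i0:i1];
        idx=np.nonzero(((seg[:-1]-lvl)*(seg[1:]-lvl))<0)[0]
        if len(idx)==0:return None
        i=idx[0] if mode=='first' else idx[-1]
        return i0+i+(lvl-seg[i])/(seg[i+1]-seg[i])
    red=r-b  # grey ~ -20, wood ~ +80
    ys=[(c,edge(yelness[:,c],85,228,244,'last')) for c in cols]
    yt=[(c,edge(yelness[:,c],85,215,232,'first')) for c in cols]
    bk=[(c,edge(red[:,c],35,66,88,'first')) for c in cols]
    rows=range(160,216,2)
    lf=[(edge(red[r_],35,115,150,'last'),r_) for r_ in list(range(84,100,2))+list(rows)]
    rt=[(edge(red[r_],35,365,395,'first'),r_) for r_ in list(range(84,100,2))+list(rows)]
    res=[]
    W={}
    for n,a in(('front',ys),('stripe',yt),('back',bk),('left',lf),('right',rt)):
        W[n]=np.array([at_z('wrist',p,.003,cal)[:2] for p in a if p[0] is not None and p[1] is not None])
    def f(v):
        c,s=np.cos(v[2]),np.sin(v[2]);o=[]
        for n,ax,val in(('front',0,-.1),('stripe',0,-.082),('back',0,.1),('left',1,.15),('right',1,-.15)):
            q=(W[n]-v[:2])@np.array([[c,-s],[s,c]]);o.append(q[:,ax]-val)
        return o
    o=least_squares(lambda v:np.concatenate(f(v)),[.585,-.005,.25],loss='soft_l1',f_scale=.001)
    print('mat',o.x.round(4),np.degrees(o.x[2]).round(2),[round(float(np.median(q))*1000,2) for q in f(o.x)])
    return o.x,cal,im,d
if __name__=='__main__':
    (x,y,th),cal,im,d=fit('w2.pkl')
    R=np.array([[np.cos(th),-np.sin(th)],[np.sin(th),np.cos(th)]])
    for nm,p in(('fork',(.04,.095)),('tin',(.04,-.095)),('wheel',(.04,0)),('sleeve',(-.04,.095)),('nut',(-.04,-.095))):print(nm,(R@p+[x,y]).round(4))
    # overlay model prediction
    v=cv2.resize(im[60:250,110:400],None,fx=2.7,fy=2.7)
    def dr(pts,col):
        p=(proj(cal,np.array(pts))-[110,60]+.5)*2.7
        cv2.polylines(v,[p.round().astype(int)],True,col,1)
    def m2w(p,z):return [*(R@p+[x,y]),z]
    dr([m2w(p,.003) for p in((-.1,-.15),(-.1,.15),(.1,.15),(.1,-.15))],(0,255,0))
    dr([m2w((.04+a,.095+b),.007) for a,b in((-.025,-.026),(-.025,.026),(.025,.026),(.025,-.026))],(0,255,255))
    dr([m2w((.04+.031*np.cos(t),-.095+.031*np.sin(t)),.047) for t in np.linspace(0,6.28,60)],(255,255,0))
    cv2.imwrite('pics/ov.png',v)
E
python3 mat2.py
```

```text
mat [ 0.5854 -0.0054  0.2509] 14.38 [0.73, 0.36, -2.67, -0.28, 0.24]
fork [0.6005 0.0965]
tin [ 0.6477 -0.0875]
wheel [0.6241 0.0045]
sleeve [0.523  0.0767]
nut [ 0.5702 -0.1074]
```

View pics/ov.png

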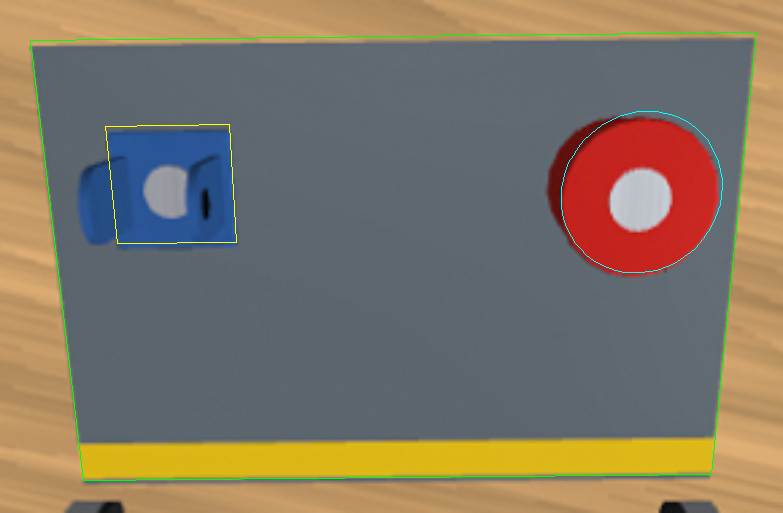

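Run:
```python
from h import *
now();print(rel([.61,-.058,.27],59.4))
```

```text
t 3.45 P [ 0.5989 -0.0009  0.2698] yaw 13.88 w 0.0853 q6 [-11.4  26.1  63.8  -0.   90.1  64.7]
(array([-0.0097,  0.1935, -0.0006]), array([ 5.0000e-04, -4.0000e-04, -1.0116e+00]))
```

Call:
{"name": "step_arm", "arguments": {
  "steps": [1,-0.01,0.19,0,0,0,-1,1,-0.01,0.19,0,0,0,-1,1,-0.01,0.19,0,0,0,-1,1,-0.01,0.19,0,0,0,-1,1,-0.01,0.19,0,0,0,-1,1,-0.01,0.19,0,0,0,-1]
}}

```text
time_s: 4.05
position: [0.6099, -0.0568, 0.2696]
tool_rot: [[0.512, 0.859, 0.0], [0.859, -0.512, -0.0], [0.0, 0.0, -1.0]]
ft_force: [-0.5, 0.2, -0.0]
grip_width: 0.0854
```

Call:
{"name": "step_arm", "arguments": {
  "steps": [1,0,0,0,0,0,-1,1,0,0,0,0,0,-1,1,0,0,0,0,0,-1,1,0,0,0,0,0,-1,1,0,0,0,0,0,-1,1,0,0,0,0,0,-1,1,0,0,0,0,0,-1]
}}

```text
time_s: 4.75
position: [0.6099, -0.0567, 0.2696]
tool_rot: [[-0.24, 0.971, 0.0], [0.971, 0.24, -0.0], [-0.0, 0.0, -1.0]]
ft_force: [-0.8, -0.0, -0.0]
grip_width: 0.0855
```

Run:
```python
from h import *
import pickle
now();cal=imaging.get_calibration('wrist');im,d=grab('wrist','w3.png');pickle.dump((cal,im,d),open('w3.pkl','wb'));now()
```

```text
t 4.75 P [ 0.6099 -0.0567  0.2696] yaw 103.91 w 0.0855 q6 [-16.4  27.6  61.3  -0.   91.1 -30.3]
t 4.8 P [ 0.61   -0.0567  0.2695] yaw 103.84 w 0.0851 q6 [-16.4  27.6  61.3  -0.   91.1 -30.2]
```

View pics/w3.png

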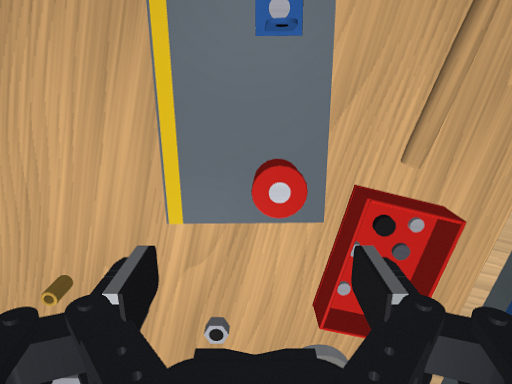

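```bash
cat > joint.py <<'E'
from mat import *
def cross(f,lvl,i0,i1,last):
    seg=f[i0:i1];idx=np.nonzero(((seg[:-1]-lvl)*(seg[1:]-lvl))<0)[0]
    if len(idx)==0:return None
    i=idx[-1] if last else idx[0];return i0+i+(lvl-seg[i])/(seg[i+1]-seg[i])
def load(p):
    cal,im,d=pickle.load(open(p,'rb'));b,g,r=[im[...,i].astype(float) for i in range(3)]
    return cal,im,np.minimum(r,g)-b,r-b
def silver(im,px):
    hsv=cv2.cvtColor(im,cv2.COLOR_BGR2HSV).astype(int);s=(hsv[...,1]<40)&(hsv[...,2]>170)
    n,l,st,ce=cv2.connectedComponentsWithStats(s.astype(np.uint8));return ce[l[px[1],px[0]]]
obs=[] # cal, axis, val, px array
c2,im2,y2,r2=load('w2.pkl');c3,im3,y3,r3=load('w3.pkl')
cols=range(150,366,4);rows=list(range(84,100,2))+list(range(160,216,2))
ok=lambda a:np.array([p for p in a if None not in p])
obs+=[(c2,0,-.1,ok([(c,cross(y2[:,c],85,228,244,True)) for c in cols]))]
obs+=[(c2,0,-.082,ok([(c,cross(y2[:,c],85,215,232,False)) for c in cols]))]
obs+=[(c2,0,.1,ok([(c,cross(r2[:,c],35,66,88,False)) for c in cols]))]
obs+=[(c2,1,.15,ok([(cross(r2[r],35,115,150,True),r) for r in rows]))]
obs+=[(c2,1,-.15,ok([(cross(r2[r],35,365,395,False),r) for r in rows]))]
R3=range(20,215,5)
def fx(r):return 148+ (r)*(168-148)/222
obs+=[(c3,0,-.1,ok([(cross(y3[r],120,int(fx(r))-6,int(fx(r))+10,False),r) for r in R3]))]
obs+=[(c3,0,-.082,ok([(cross(y3[r],85,int(fx(r))+11,int(fx(r))+26,True),r) for r in R3]))]
obs+=[(c3,0,.1,ok([(cross(r3[r],35,int(336-r*12/222)-7,int(336-r*12/222)+8,True),r) for r in R3]))]
obs+=[(c3,1,-.15,ok([(c,cross(r3[:,c],35,217,230,True)) for c in range(190,318,4)]))]
pts=[(c2,silver(im2,(347,134))),(c3,silver(im3,(280,192)))]
def corr(cal,e):
    T=np.array(cal['world_from_camera']).copy();D=np.eye(4);D[:3,:3]=cv2.Rodrigues(np.array(e[:3]))[0];D[:3,3]=e[3:]
    c=dict(cal);c['world_from_camera']=T@D;return c
def tomat(w,v):
    c,s=np.cos(v[2]),np.sin(v[2]);return (w[:,:2]-v[:2])@np.array([[c,-s],[s,c]])
def resid(v,parts=False):
    o=[]
    for cal,ax,val,px in obs:
        cc=corr(cal,v[3:9]);w=np.array([at_z('',p,.003,cc) for p in px]);o.append((tomat(w,v)[:,ax]-val)/.0007/np.sqrt(len(px)/8))
    for cal,px in pts:
        w=at_z('',px,.047,corr(cal,v[3:9]))[None];o.append(((tomat(w,v)-v[9:11])/.0005).ravel())
    o.append((v[9:11]-[.04,-.095])/.001)
    if parts:return o
    return np.concatenate(o+[v[3:6]/.004,v[6:9]/.002])
if __name__=='__main__':
    s=least_squares(resid,[.585,-.005,.25]+[0]*6+[.04,-.095],loss='soft_l1')
    v=s.x;print(v.round(4),s.cost);print([(round(float(np.median(o)),2)) for o in resid(v,True)])
    np.save('joint.npy',v);x,y,th=v[:3]
    R=np.array([[np.cos(th),-np.sin(th)],[np.sin(th),np.cos(th)]])
    for nm,p in(('fork',(.04,.095)),('tin',(.04,-.095)),('wheel',(.04,0)),('sleeve',(-.04,.095)),('nut',(-.04,-.095))):print(nm,(R@p+[x,y]).round(4))
E
python3 joint.py
```

```text
[ 5.848e-01 -5.800e-03  2.511e-01 -2.000e-04 -2.000e-04 -2.000e-04
  3.000e-04  1.000e-04 -4.200e-03  3.870e-02 -9.530e-02] 47.11664945363421
[0.27, 0.17, -0.47, 0.93, -0.82, 0.5, 0.11, -0.67, -0.03, -0.58, 0.2, -0.85]
fork [0.5999 0.0961]
tin [ 0.6471 -0.0879]
wheel [0.6235 0.0041]
sleeve [0.5224 0.0762]
nut [ 0.5696 -0.1078]
```

Run:
```python
from h import *
now();print(rel([.465,.25,.24],60))
```

```text
t 4.8 P [ 0.61   -0.0567  0.2695] yaw 103.84 w 0.0851 q6 [-16.4  27.6  61.3  -0.   91.1 -30.2]
(array([ 1.1082, -0.2247,  0.0983]), array([2.000e-04, 0.000e+00, 9.742e-01]))
```

Call:
{"name": "step_arm", "arguments": {
  "steps": [1,1,-0.22,0.1,0,0,0.97,1,1,-0.22,0.1,0,0,0.97,1,1,-0.22,0.1,0,0,0.97,1,1,-0.22,0.1,0,0,0.97,1,1,-0.22,0.1,0,0,0.97,1,1,-0.22,0.1,0,0,0.97,1,1,-0.22,0.1,0,0,0.97,1,1,-0.22,0.1,0,0,0.97]
}}

```text
time_s: 5.6
position: [0.4727, 0.2205, 0.2394]
tool_rot: [[0.494, 0.869, -0.0], [0.869, -0.494, 0.0], [0.0, -0.0, -1.0]]
ft_force: [-0.3, -2.0, -1.0]
grip_width: 0.085
```

```bash
cat >> h.py <<'E'
def cw():
    """wrist calibration corrected"""
    c=dict(imaging.get_calibration('wrist'));e=np.load('joint.npy')[3:9]
    D=np.eye(4);D[:3,:3]=cv2.Rodrigues(e[:3])[0];D[:3,3]=e[3:];c['world_from_camera']=np.array(c['world_from_camera'])@D;return c
E
python3 - <<'E'
from h import *
import pickle
now();cal=cw();im,d=grab('wrist','w4.png');pickle.dump((cal,im,d),open('w4.pkl','wb'))
for t,z in(('wheel_mid',.014),('bearing_mid',.006)):
    for r in imaging.pinpoint('wrist',t)[:3]: print(t,np.round(r['score'],2),np.round(r['pixel'],1),np.round(at_z('wrist',r['pixel'],z,cal),4))
now()
E
```

```text
t 5.6 P [0.4727 0.2205 0.2394] yaw 60.4 w 0.085 q6 [12.  19.4 79.7  0.  81.  41.6]
wheel_mid 0.87 [230.2  73.9] [0.493  0.3072 0.014 ]
bearing_mid 0.96 [ 62.2 108.4] [0.3192 0.3668 0.006 ]
bearing_mid 0.94 [120.4 169.8] [0.3332 0.281  0.006 ]
bearing_mid 0.81 [155.6 108.7] [0.4058 0.3168 0.006 ]
t 5.75 P [0.4745 0.218  0.2395] yaw 60.2 w 0.0852 q6 [11.7 19.4 79.6 -0.  81.  41.5]
```

View pics/w4.png

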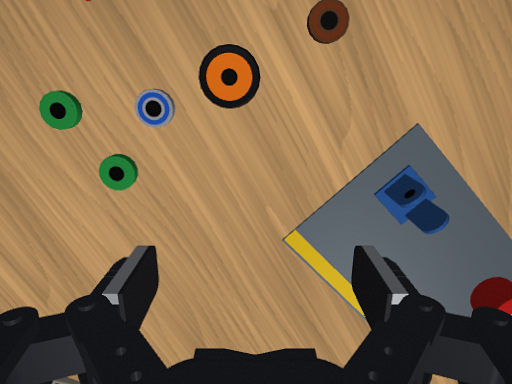

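```bash
cat >> h.py <<'E'
def blob(im,lo,hi,near,z,cal,maxd=60):
    hsv=cv2.cvtColor(im,cv2.COLOR_BGR2HSV);m=cv2.inRange(hsv,np.array(lo),np.array(hi))
    n,l,st,ce=cv2.connectedComponentsWithStats(m);b=None
    best=[i for i in range(1,n) if st[i,4]>40 and np.hypot(*(ce[i]-near))<maxd]
    i=max(best,key=lambda i:st[i,4]);
    c=max(cv2.findContours((l==i).astype(np.uint8),cv2.RETR_EXTERNAL,cv2.CHAIN_APPROX_NONE)[0],key=cv2.contourArea)
    W=np.array([at_z('',p,z,cal)[:2] for p in c[:,0].astype(float)])
    (x,y),r=cv2.minEnclosingCircle((W*1000).astype(np.float32))
    A=np.c_[2*W,np.ones(len(W))];s=np.linalg.lstsq(A,(W**2).sum(1),rcond=None)[0]
    print('blob px',ce[i].round(1),st[i,4],'circle fit',s[:2].round(4),'r',np.sqrt(s[2]+s[0]**2+s[1]**2).round(4),'mec',round(x/1e3,4),round(y/1e3,4),round(r/1e3,4));return s[:2]
ORANGE=((5,180,120),(18,255,255));BLUE=((108,90,80),(125,255,255))
E
python3 - <<'E'
from h import *
print(rel([.472,.25,.17],60))
E
```

```text
(array([ 0.0884, -0.0604,  0.2317]), array([ 0.0007, -0.0002,  0.0044]))
```

Call:
{"name": "step_arm", "arguments": {
  "steps": [1,0.09,-0.06,0.23,0,0,0,1,0.09,-0.06,0.23,0,0,0,1,0.09,-0.06,0.23,0,0,0,1,0.09,-0.06,0.23,0,0,0,1,0.09,-0.06,0.23,0,0,0]
}}

```text
time_s: 6.25
position: [0.473, 0.2503, 0.172]
tool_rot: [[0.497, 0.868, 0.003], [0.868, -0.497, 0.001], [0.002, 0.002, -1.0]]
ft_force: [-0.1, 0.4, -0.1]
grip_width: 0.0855
```

Run:
```python
from h import *
import pickle
now();cal=cw();im,d=grab('wrist','w5.png');now()
blob(im,*ORANGE,(240,90),.028,cal,100);blob(im,*BLUE,(150,130),.012,cal,100)
now()
```

```text
t 6.25 P [0.473  0.2503 0.172 ] yaw 60.19 w 0.0855 q6 [15.2 24.2 84.  -0.  71.6 45. ]
t 6.3 P [0.4728 0.2504 0.1719] yaw 60.19 w 0.0853 q6 [15.2 24.2 84.  -0.  71.6 45. ]
blob px [240.8 109.6] 2176 circle fit [0.4911 0.3045] r 0.022 mec 0.4912 0.3044 0.0225
blob px [149.3 145.2] 588 circle fit [0.4052 0.3176] r 0.0163 mec 0.4051 0.3176 0.0167
t 6.3 P [0.4728 0.2504 0.1719] yaw 60.19 w 0.0853 q6 [15.2 24.2 84.  -0.  71.6 45. ]
```

View pics/w5.png

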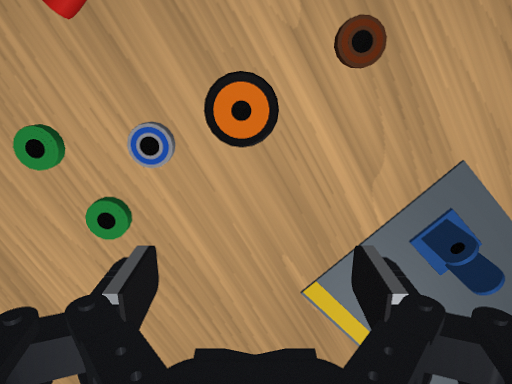

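Run:
```python
from h import *
print(rel([.4911,.3045,.09],60),rel([.4911,.3045,.019],60))
```

```text
(array([ 0.1862, -0.0372,  0.2734]), array([ 0.0028, -0.0025,  0.0043])) (array([ 0.1857, -0.0377,  0.5101]), array([ 0.0028, -0.0025,  0.0043]))
```

Call:
{"name": "step_arm", "arguments": {
  "steps": [1,0.187,-0.037,0.273,0,0,0,1,0.187,-0.037,0.273,0,0,0,1,0.187,-0.037,0.273,0,0,0,1,0.187,-0.037,0.273,0,0,0,1,0.187,-0.037,0.4,0,0,0,1,0.187,-0.037,0.51,0,0,0,1,0.187,-0.037,0.51,0,0,0,1,0.187,-0.037,0.51,0,0,0]
}}

```text
time_s: 7.1
position: [0.4911, 0.305, 0.0197]
tool_rot: [[0.497, 0.868, 0.003], [0.868, -0.497, 0.001], [0.002, 0.002, -1.0]]
ft_force: [0.1, -0.0, 0.3]
grip_width: 0.085
```

Run:
```python
from h import *
now();grab('wrist','w6.png')
```

```text
t 7.1 P [0.4911 0.305  0.0197] yaw 60.22 w 0.085 q6 [20.1 39.1 86.2 -0.  54.5 49.9]
```

View pics/w6.png

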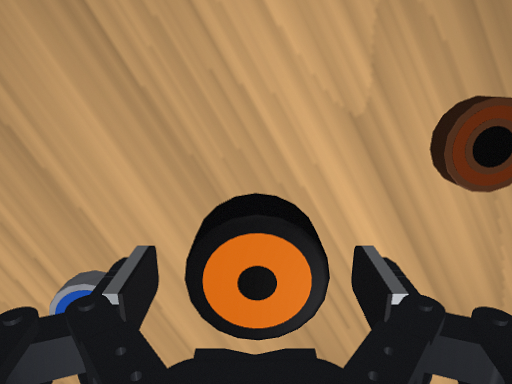

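The wheel (258,280) sits centred between the jaws, so I'll close on it.

Call:
{"name": "step_arm", "arguments": {
  "steps": [0,0,0,0,0,0,0,0,0,0,0,0,0,0,0,0,0,0,0,0,0,0,0,0,0,0,0,0,0,0,0,0,0,0,0,0,0,0,0,0,0,0],
  "grip_force": 40
}}

```text
time_s: 7.75
position: [0.4908, 0.3055, 0.0192]
tool_rot: [[0.496, 0.868, 0.003], [0.868, -0.496, 0.001], [0.002, 0.002, -1.0]]
ft_force: [-1.6, -1.9, 7.9]
grip_width: 0.0588
```

Call:
{"name": "step_arm", "arguments": {
  "steps": [0,0,0,-0.3,0,0,0,0,0,0,-0.3,0,0,0,0,0,0,-0.3,0,0,0,0,0,0,-0.3,0,0,0]
}}

```text
time_s: 8.15
position: [0.49, 0.3053, 0.1082]
tool_rot: [[0.496, 0.868, 0.002], [0.868, -0.496, 0.001], [0.001, 0.001, -1.0]]
ft_force: [-0.6, -0.2, -2.4]
grip_width: 0.0589
```

Run:
```python
from h import *
now();cal=cw();im,d=grab('wrist','w7.png')
z=env.observe()['position'][2]-.0197+.028
print(blob(im,*ORANGE,(258,280),z,cal),'TCP->',rel([.6235,.0041,.12],104.4))
```

```text
t 8.15 P [0.49   0.3053 0.1082] yaw 60.27 w 0.0589 q6 [20.2 32.1 81.7  0.  66.  49.9]
blob px [254.6 280.8] 7165 circle fit [0.4878 0.3022] r 0.0229 mec 0.4877 0.3022 0.0232
[0.48776366 0.30222263] TCP-> (array([-0.6498,  0.8855, -0.0434]), array([-9.000e-04,  5.000e-04, -9.807e-01]))
```

View pics/w7.png

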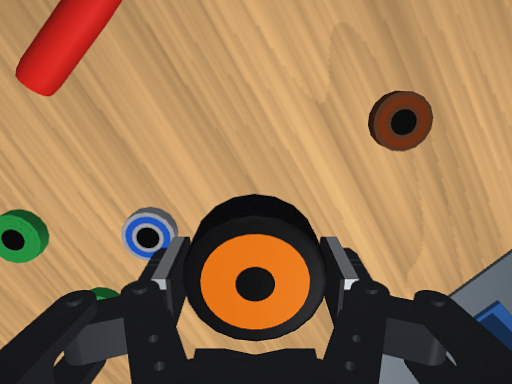

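Run:
```python
from h import *
print(rel([.6228,.0070,.12],104.4))
```

```text
(array([-0.6426,  0.8787, -0.0434]), array([-9.000e-04,  5.000e-04, -9.807e-01]))
```

Call:
{"name": "step_arm", "arguments": {
  "steps": [0,-0.643,0.879,-0.043,0,0,-0.98,0,-0.643,0.879,-0.043,0,0,-0.98,0,-0.643,0.879,-0.043,0,0,-0.98,0,-0.643,0.879,-0.043,0,0,-0.98,0,-0.643,0.879,-0.043,0,0,-0.98,0,-0.643,0.879,-0.043,0,0,-0.98,0,-0.643,0.879,-0.043,0,0,-0.98,0,-0.643,0.879,-0.043,0,0,-0.98,0,-0.643,0.879,-0.043,0,0,-0.98,0,-0.643,0.879,-0.043,0,0,-0.98]
}}

```text
time_s: 9.2
position: [0.6225, 0.0079, 0.1191]
tool_rot: [[-0.249, 0.969, -0.003], [0.969, 0.249, 0.001], [0.001, -0.002, -1.0]]
ft_force: [0.0, 0.3, -1.4]
grip_width: 0.0587
```

Run:
```python
from h import *
now();cal=cw();im,d=grab('wrist','w8.png')
z=env.observe()['position'][2]-.0197+.028
print(blob(im,*ORANGE,(258,280),z,cal),'TCP->',rel([.6228,.007,.0225],104.4))
```

```text
t 9.2 P [0.6225 0.0079 0.1191] yaw 104.41 w 0.0587 q6 [-10.2  35.4  72.9   0.   71.8 -24.6]
blob px [254.7 280.8] 7190 circle fit [0.6231 0.0055] r 0.0226 mec 0.6232 0.0055 0.0229
[0.62310871 0.00553989] TCP-> (array([-4.300e-03,  3.000e-04,  3.232e-01]), array([-0.0022, -0.0012,  0.0008]))
```

View pics/w8.png

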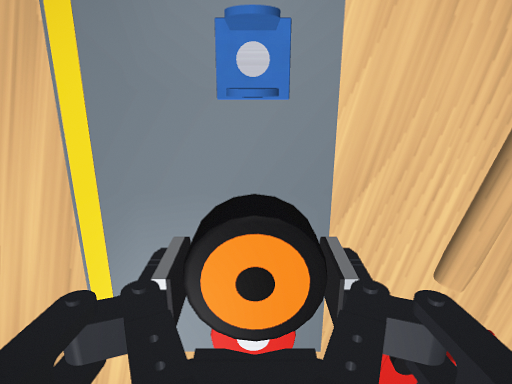

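Call:
{"name": "step_arm", "arguments": {
  "steps": [0,-0.004,0,0.15,0,0,0,0,-0.004,0,0.25,0,0,0,0,-0.004,0,0.29,0,0,0,0,-0.004,0,0.31,0,0,0,0,-0.004,0,0.322,0,0,0,0,-0.004,0,0.322,0,0,0,0,-0.004,0,0.322,0,0,0]
}}

```text
time_s: 9.95
position: [0.6241, 0.0058, 0.0248]
tool_rot: [[-0.248, 0.969, 0.002], [0.969, 0.248, -0.0], [-0.001, 0.002, -1.0]]
ft_force: [1.0, -0.0, -0.7]
grip_width: 0.0587
```

Call:
{"name": "step_arm", "arguments": {
  "steps": [0.85,0,0,0,0,0,0,0.85,0,0,0,0,0,0,0.85,0,0,0,0,0,0,0.85,0,0,0,0,0,0,0.85,0,0,0,0,0,0]
}}

```text
time_s: 10.45
position: [0.6236, 0.0058, 0.0237]
tool_rot: [[-0.248, 0.969, 0.0], [0.969, 0.248, -0.0], [-0.0, 0.0, -1.0]]
ft_force: [0.9, -0.3, 0.1]
grip_width: 0.0721
```

Released. I'll rise straight up and back along the mat to check.

Call:
{"name": "step_arm", "arguments": {
  "steps": [0.85,0,0,-0.2,0,0,0,0.85,0,0,-0.4,0,0,0,0.85,0,0,-0.6,0,0,0,0.85,-0.15,0,-0.8,0,0,0,0.85,-0.15,0,-0.8,0,0,0,0.85,-0.15,0,-0.8,0,0,0,0.85,-0.15,0,-0.8,0,0,0,0.85,-0.15,0,-0.8,0,0,0]
}}

```text
time_s: 11.25
position: [0.6342, -0.0373, 0.262]
tool_rot: [[-0.248, 0.969, -0.003], [0.969, 0.248, 0.001], [0.002, -0.003, -1.0]]
ft_force: [-0.1, -0.8, 0.2]
grip_width: 0.0723
```

Run:
```python
from h import *
import pickle
now();cal=imaging.get_calibration('wrist');im,d=grab('wrist','w9.png');pickle.dump((cal,im,d),open('w9.pkl','wb'))
now()
blob(im,*ORANGE,(258,150),.031,cw(),150);blob(im,*ORANGE,(258,150),.031,cal,150)
```

```text
t 11.25 P [ 0.6342 -0.0373  0.262 ] yaw 104.38 w 0.0723 q6 [-14.   30.3  57.8   0.   92.1 -28.4]
t 11.3 P [ 0.6342 -0.0372  0.2618] yaw 104.39 w 0.0726 q6 [-14.   30.3  57.8   0.   92.1 -28.4]
blob px [256.1 115.5] 1253 circle fit [0.6241 0.0056] r 0.0219 mec 0.624 0.0055 0.0225
blob px [256.1 115.5] 1253 circle fit [0.6241 0.0047] r 0.0217 mec 0.6241 0.0047 0.0223
```

View pics/w9.png

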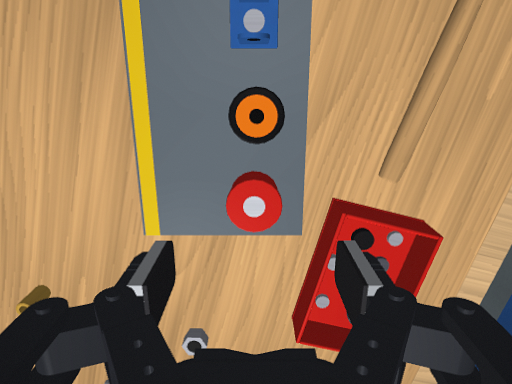

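Run:
```python
from h import *
import pickle
cal0,im,d=pickle.load(open('w9.pkl','rb'))
from joint import silver
v=np.load('joint.npy')
from joint import corr,tomat
for cal in(cal0,corr(cal0,v[3:9])):
    f=at_z('',silver(im,(254,19)),.007,cal);t=at_z('',silver(im,(254,206)),.047,cal)
    print(f.round(4),t.round(4),((f+t)/2).round(4),np.linalg.norm((f-t)[:2]).round(4), np.degrees(np.arctan2(*(f-t)[1::-1])).round(2))
```

```text
[0.5978 0.0969 0.007 ] [ 0.6452 -0.0881  0.047 ] [0.6215 0.0044 0.027 ] 0.1909 104.36
[0.5975 0.0986 0.007 ] [ 0.6455 -0.0885  0.047 ] [0.6215 0.005  0.027 ] 0.1931 104.37
```

The discs put the fork–tin midpoint at (0.6215, 0.0046), so the wheel is about 2.5 mm too far back. I'll regrip it and shift it.

Run:
```python
from h import *
print(rel([.6241,.0055,.1],104.4),rel([.6241,.0055,.0235],104.4))
```

```text
(array([0.1452, 0.0043, 0.5397]), array([-0.0038, -0.0022, -0.0002])) (array([0.1447, 0.0051, 0.7947]), array([-0.0038, -0.0022, -0.0002]))
```

Call:
{"name": "step_arm", "arguments": {
  "steps": [0.85,0.145,0.004,0.3,0,0,0,0.85,0.145,0.004,0.3,0,0,0,0.85,0.145,0.004,0.45,0,0,0,0.85,0.145,0.004,0.55,0,0,0,0.85,0.145,0.004,0.65,0,0,0,0.85,0.145,0.004,0.75,0,0,0,0.85,0.145,0.004,0.79,0,0,0,0.85,0.145,0.004,0.79,0,0,0,0.85,0.145,0.004,0.79,0,0,0]
}}

```text
time_s: 12.2
position: [0.6255, 0.0048, 0.0275]
tool_rot: [[-0.248, 0.969, 0.001], [0.969, 0.248, -0.0], [-0.0, 0.001, -1.0]]
ft_force: [0.9, 0.7, -0.6]
grip_width: 0.0727
```

Call:
{"name": "step_arm", "arguments": {
  "steps": [0,0,0,0,0,0,0,0,0,0,0,0,0,0,0,0,0,0,0,0,0,0,0,0,0,0,0,0]
}}

```text
time_s: 12.6
position: [0.626, 0.0046, 0.0285]
tool_rot: [[-0.248, 0.969, 0.003], [0.969, 0.248, -0.0], [-0.001, 0.003, -1.0]]
ft_force: [-0.3, 0.9, 7.0]
grip_width: 0.0582
```

Run:
```python
from h import *
now();print(rel([.6216,.0047,.0235],104.4))
```

```text
t 12.6 P [0.626  0.0046 0.0285] yaw 104.37 w 0.0582 q6 [-10.4  41.8  77.4   0.   60.6 -24.8]
(array([ 0.0038, -0.014 ,  0.0165]), array([ 0.0038,  0.0016, -0.0007]))
```

Call:
{"name": "step_arm", "arguments": {
  "steps": [0,0,0,-0.01,0,0,0,0,0,-0.016,-0.01,0,0,0,0,0,-0.016,-0.01,0,0,0,0,0,-0.016,0,0,0,0,0,0,-0.016,0,0,0,0,0,0,-0.016,0,0,0,0]
}}

```text
time_s: 13.2
position: [0.6203, 0.0034, 0.0285]
tool_rot: [[-0.248, 0.969, 0.001], [0.969, 0.248, -0.0], [-0.001, 0.0, -1.0]]
ft_force: [-7.0, -0.5, 16.6]
grip_width: 0.0586
```

Call:
{"name": "step_arm", "arguments": {
  "steps": [0.85,0,0,0,0,0,0,0.85,0,0,0,0,0,0,0.85,0,0,0,0,0,0,0.85,0,0,0,0,0,0]
}}

```text
time_s: 13.6
position: [0.6204, 0.0035, 0.0263]
tool_rot: [[-0.248, 0.969, -0.0], [0.969, 0.248, 0.0], [0.0, -0.0, -1.0]]
ft_force: [0.2, 0.7, -0.5]
grip_width: 0.0726
```

Call:
{"name": "step_arm", "arguments": {
  "steps": [0.85,0,0,-0.2,0,0,0,0.85,0,0,-0.4,0,0,0,0.85,0,0,-0.6,0,0,0,0.85,-0.15,0,-0.8,0,0,0,0.85,-0.15,0,-0.8,0,0,0,0.85,-0.15,0,-0.8,0,0,0,0.85,-0.15,0,-0.8,0,0,0,0.85,-0.15,0,-0.8,0,0,0]
}}

```text
time_s: 14.4
position: [0.6311, -0.0396, 0.2649]
tool_rot: [[-0.248, 0.969, -0.003], [0.969, 0.248, 0.001], [0.002, -0.003, -1.0]]
ft_force: [-0.3, -0.3, 0.6]
grip_width: 0.0724
```

```bash
cat > chk.py <<'E'
from h import *
import pickle,sys
from joint import silver,corr
def chk(fn):
    cal=imaging.get_calibration('wrist');im,d=grab('wrist',fn+'.png');pickle.dump((cal,im,d),open(fn+'.pkl','wb'));now()
    return cal,im,d
E
python3 - <<'E'
from chk import *
cal,im,d=chk('w10')
w=blob(im,*ORANGE,(258,120),.031,cal,80)
f=at_z('',silver(im,(254,19)),.007,cal);t=at_z('',silver(im,(254,206)),.047,cal);print(f.round(4),t.round(4),(f+t)/2)
print('off',w-((f+t)/2)[:2])
E
```

```text
t 14.45 P [ 0.6311 -0.0395  0.2648] yaw 104.39 w 0.0729 q6 [-14.3  29.9  58.    0.   92.3 -28.7]
blob px [255.5 113.7] 1245 circle fit [0.62   0.0037] r 0.0217 mec 0.62 0.0038 0.0223
[0.5978 0.0969 0.007 ] [ 0.6452 -0.088   0.047 ] [0.62149584 0.00441842 0.027     ]
off [-0.00151329 -0.00067815]
```

View pics/w10.png

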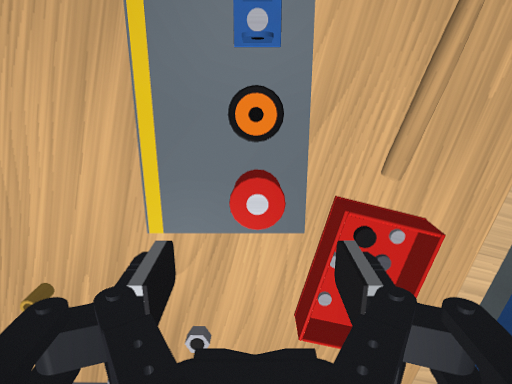

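Run:
```python
from h import *
print(rel([.375,.265,.16],60))
```

```text
(array([ 1.1947, -0.5736,  0.3531]), array([-4.400e-03, -6.000e-04,  9.865e-01]))
```

Call:
{"name": "step_arm", "arguments": {
  "steps": [0.65,0.6,-0.29,0.1,0,0,0.985,0.65,0.6,-0.29,0.1,0,0,0.985,0.65,0.6,-0.29,0.1,0,0,0.985,0.65,0.6,-0.29,0.1,0,0,0.985,0.65,0.6,-0.29,0.1,0,0,0.985,0.65,0.6,-0.29,0.1,0,0,0.985]
}}

```text
time_s: 15.05
position: [0.5014, 0.114, 0.2358]
tool_rot: [[0.499, 0.867, -0.002], [0.867, -0.499, -0.0], [-0.001, -0.002, -1.0]]
ft_force: [0.2, -0.8, 0.5]
grip_width: 0.0556
```

Run:
```python
from h import *
now();print(rel([.375,.265,.16],60))
```

```text
t 15.05 P [0.5014 0.114  0.2358] yaw 60.06 w 0.0556 q6 [-0.4 18.8 81.1 -0.  80.2 29.5]
(array([ 0.226 , -0.6159,  0.2536]), array([-0.0022,  0.0013,  0.0014]))
```

Call:
{"name": "step_arm", "arguments": {
  "steps": [0.65,0.225,-0.615,0.25,0,0,0,0.65,0.225,-0.615,0.25,0,0,0,0.65,0.225,-0.615,0.25,0,0,0,0.65,0.225,-0.615,0.25,0,0,0,0.65,0.225,-0.615,0.25,0,0,0,0.65,0.225,-0.615,0.25,0,0,0,0.65,0.225,-0.615,0.25,0,0,0]
}}

```text
time_s: 15.75
position: [0.3779, 0.2628, 0.1618]
tool_rot: [[0.499, 0.867, 0.001], [0.867, -0.499, -0.0], [0.0, 0.001, -1.0]]
ft_force: [0.7, -0.0, 0.3]
grip_width: 0.0554
```

Run:
```python
from chk import *
cal,im,d=chk('w11')
w=blob(im,*BLUE,(240,110),.012,cal,120);print(rel([*w,.1],60),rel([*w,.018],60))
```

```text
t 15.8 P [0.3781 0.2626 0.162 ] yaw 60.02 w 0.0557 q6 [20.  18.1 96.1 -0.  65.7 50. ]
blob px [251.9 101.9] 717 circle fit [0.4058 0.3168] r 0.0161 mec 0.4059 0.3168 0.0165
(array([ 0.2025, -0.0103,  0.2067]), array([ 0.0013, -0.001 ,  0.0004])) (array([ 0.2023, -0.0106,  0.48  ]), array([ 0.0013, -0.001 ,  0.0004]))
```

View pics/w11.png

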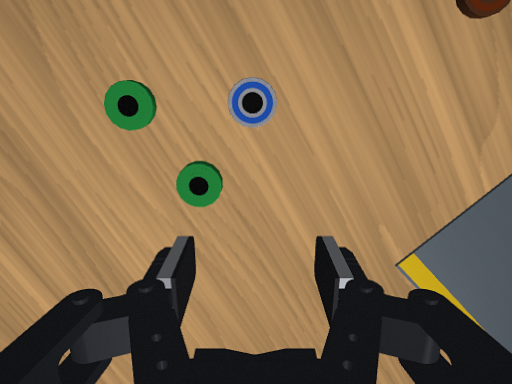

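Call:
{"name": "step_arm", "arguments": {
  "steps": [0.65,0.197,-0.011,0.2,0,0,0,0.65,0.197,-0.011,0.2,0,0,0,0.65,0.197,-0.011,0.2,0,0,0,0.65,0.197,-0.011,0.33,0,0,0,0.65,0.197,-0.011,0.42,0,0,0,0.65,0.197,-0.011,0.472,0,0,0,0.65,0.197,-0.011,0.472,0,0,0,0.65,0.197,-0.011,0.472,0,0,0]
}}

```text
time_s: 16.6
position: [0.4043, 0.3156, 0.0211]
tool_rot: [[0.5, 0.866, 0.001], [0.866, -0.5, 0.001], [0.001, 0.001, -1.0]]
ft_force: [-0.5, 0.1, 0.2]
grip_width: 0.0559
```

Run:
```python
from chk import *
cal,im,d=chk('w12')
```

```text
t 16.65 P [0.4043 0.3159 0.0214] yaw 59.99 w 0.0558 q6 [24.8 34.6 97.  -0.  48.2 54.8]
```

View pics/w12.png

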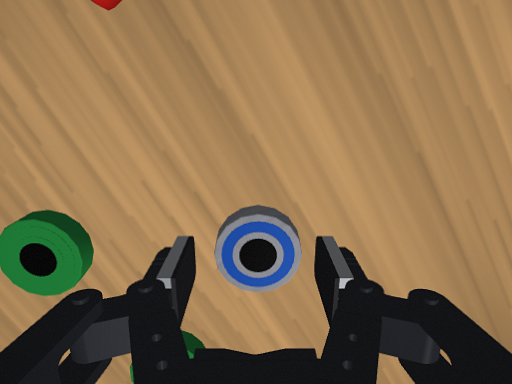

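Call:
{"name": "step_arm", "arguments": {
  "steps": [0,0,0,0,0,0,0,0,0,0,0,0,0,0,0,0,0,0,0,0,0,0,0,0,0,0,0,0,0,0,0,0,0,0,0],
  "grip_force": 40
}}

```text
time_s: 17.15
position: [0.404, 0.3162, 0.0217]
tool_rot: [[0.499, 0.866, 0.003], [0.866, -0.499, 0.001], [0.002, 0.002, -1.0]]
ft_force: [-0.9, -2.4, 8.5]
grip_width: 0.0374
```

Call:
{"name": "step_arm", "arguments": {
  "steps": [0,0,0,-0.15,0,0,0,0,0,0,-0.3,0,0,0,0,0,0,-0.35,0,0,0,0,0,0,-0.35,0,0,0,0,0,0,-0.35,0,0,0]
}}

```text
time_s: 17.65
position: [0.4029, 0.316, 0.1247]
tool_rot: [[0.499, 0.866, -0.0], [0.866, -0.499, -0.0], [-0.0, -0.0, -1.0]]
ft_force: [-0.7, -0.6, -0.8]
grip_width: 0.0373
```

Run:
```python
from chk import *
cal,im,d=chk('w13');z=env.observe()['position'][2]-.021+.012
for c in (cal,cw()):
    w=blob(im,*BLUE,(258,255),z,c);s=env.observe();print('in tool',np.array(s['tool_rot']).T@(np.array([*w,0])-s['position']))
print(rel([.56,.18,.16],60))
```

```text
t 17.7 P [0.4026 0.3159 0.1241] yaw 60.04 w 0.0374 q6 [24.8 25.6 91.2 -0.  63.3 54.8]
blob px [254.5 252.9] 1912 circle fit [0.4032 0.3178] r 0.0162 mec 0.4031 0.3178 0.0165
in tool [ 0.00213957 -0.00040015  0.12407596]
blob px [254.5 252.9] 1912 circle fit [0.4027 0.3169] r 0.0166 mec 0.4027 0.3169 0.0169
in tool [ 0.00114731 -0.00030696  0.12407736]
(array([-0.1305,  0.6805, -0.1203]), array([-0.0013,  0.0019,  0.0009]))
```

View pics/w13.png

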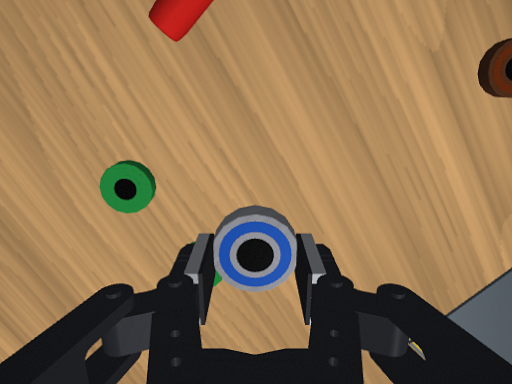

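Run:
```python
from h import *
print(rel([.52,.16,.16],104.4))
```

```text
(array([-0.2549,  0.5983, -0.12  ]), array([-0.002 ,  0.0013, -0.9858]))
```

Call:
{"name": "step_arm", "arguments": {
  "steps": [0,-0.255,0.6,-0.12,0,0,-0.986,0,-0.255,0.6,-0.12,0,0,-0.986,0,-0.255,0.6,-0.12,0,0,-0.986,0,-0.255,0.6,-0.12,0,0,-0.986,0,-0.255,0.6,-0.12,0,0,-0.986,0,-0.255,0.6,-0.12,0,0,-0.986,0,-0.255,0.6,-0.12,0,0,-0.986,0,-0.255,0.6,-0.12,0,0,-0.986]
}}

```text
time_s: 18.5
position: [0.5204, 0.1601, 0.1599]
tool_rot: [[-0.247, 0.969, -0.002], [0.969, 0.247, -0.0], [0.0, -0.002, -1.0]]
ft_force: [-0.6, 0.3, -1.1]
grip_width: 0.0375
```

Run:
```python
from h import *
now();print(rel([.6209,.0015,.13],104.4))
```

```text
t 18.5 P [0.5204 0.1601 0.1599] yaw 104.3 w 0.0375 q6 [ 4.6 25.9 83.3  0.  70.9 -9.7]
(array([-0.5951,  0.1942,  0.099 ]), array([-0.0029, -0.0006, -0.0023]))
```

Call:
{"name": "step_arm", "arguments": {
  "steps": [0,-0.595,0.194,0.02,0,0,0,0,-0.595,0.194,0.02,0,0,0,0,-0.595,0.194,0.05,0,0,0,0,-0.595,0.194,0.1,0,0,0,0,-0.595,0.194,0.1,0,0,0,0,-0.595,0.194,0.1,0,0,0,0,-0.595,0.194,0.1,0,0,0]
}}

```text
time_s: 19.2
position: [0.6213, 0.0028, 0.1312]
tool_rot: [[-0.249, 0.968, -0.0], [0.968, 0.249, 0.0], [0.0, -0.0, -1.0]]
ft_force: [0.8, -0.2, -0.0]
grip_width: 0.0379
```

Run:
```python
from chk import *
cal,im,d=chk('w14');s=env.observe();z=s['position'][2]-.0214+.012
w=blob(im,*BLUE,(258,255),z,cal);print('in tool',np.array(s['tool_rot']).T@(np.array([*w,0])-s['position']))
print(rel([.6209,.0015,.055],104.4))
```

```text
t 19.25 P [0.6214 0.0029 0.1315] yaw 104.47 w 0.0378 q6 [-10.6  34.5  72.4   0.   73.1 -25.1]
blob px [254.6 252.8] 1907 circle fit [0.6205 0.0051] r 0.0161 mec 0.6204 0.0051 0.0164
in tool [ 0.00230775 -0.00041099  0.13147567]
(array([-0.0042, -0.0029,  0.2549]), array([ 0.0004, -0.    ,  0.0015]))
```

View pics/w14.png

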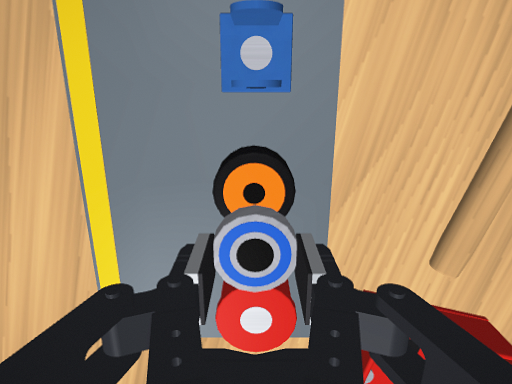

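Run:
```python
from h import *
import pickle
cal,im,d=pickle.load(open('w14.pkl','rb'))
print(im[193,254],im[175,235])
blob(im,(0,0,0),(180,255,55),(254,193),.031,cal,6)
blob(im,*ORANGE,(254,185),.031,cal,12)
```

```text
[20 18 20] [ 29 134 246]
blob px [253.7 192.7] 331 circle fit [0.6201 0.004 ] r 0.0072 mec 0.6201 0.004 0.0075
blob px [253.5 186.2] 2013 circle fit [0.6191 0.0071] r 0.0177 mec 0.62 0.0041 0.0222
```

Call:
{"name": "step_arm", "arguments": {
  "steps": [0,-0.003,-0.003,0.12,0,0,0,0,-0.003,-0.003,0.2,0,0,0,0,-0.003,-0.003,0.23,0,0,0,0,-0.003,-0.003,0.25,0,0,0,0,-0.003,-0.003,0.258,0,0,0,0,-0.003,-0.003,0.26,0,0,0,0,-0.003,-0.003,0.26,0,0,0,0,-0.003,-0.003,0.26,0,0,0]
}}

```text
time_s: 20.05
position: [0.6214, 0.0005, 0.0537]
tool_rot: [[-0.249, 0.969, 0.001], [0.969, 0.249, -0.0], [-0.0, 0.001, -1.0]]
ft_force: [0.3, 0.1, -0.7]
grip_width: 0.0379
```

Run:
```python
from h import *
now();print(rel([.6209,.0018,.0527],104.4),env.observe()['ft_force'])
```

```text
t 20.05 P [6.214e-01 5.000e-04 5.370e-02] yaw 104.41 w 0.0379 q6 [-10.9  39.6  77.    0.   63.3 -25.3]
(array([ 0.0048, -0.0005,  0.0034]), array([0.0014, 0.0006, 0.0002])) [ 0.34261153  0.0921866  -0.7124151 ]
```

Call:
{"name": "step_arm", "arguments": {
  "steps": [0,0.005,0,0.002,0,0,0,0,0.005,0,0.004,0,0,0,0,0.005,0,0.004,0,0,0,0.65,0.005,0,0.004,0,0,0,0.65,0.005,0,0.004,0,0,0,0.65,0.005,0,0.004,0,0,0,0.65,0.005,0,0.004,0,0,0,0.65,0.005,0,0.004,0,0,0]
}}

```text
time_s: 20.85
position: [0.6207, 0.0019, 0.0517]
tool_rot: [[-0.249, 0.969, -0.0], [0.969, 0.249, 0.0], [0.0, -0.0, -1.0]]
ft_force: [0.1, -0.1, -0.7]
grip_width: 0.0558
```

Call:
{"name": "step_arm", "arguments": {
  "steps": [0.65,0,0,-0.1,0,0,0,0.65,0,0,-0.3,0,0,0,0.65,0,0,-0.5,0,0,0,0.65,-0.15,0,-0.7,0,0,0,0.65,-0.15,0,-0.7,0,0,0,0.65,-0.15,0,-0.7,0,0,0,0.65,-0.15,0,-0.7,0,0,0]
}}

```text
time_s: 21.55
position: [0.6318, -0.0419, 0.2618]
tool_rot: [[-0.248, 0.969, 0.0], [0.969, 0.248, 0.0], [-0.0, 0.0, -1.0]]
ft_force: [-0.4, 0.5, -1.3]
grip_width: 0.0554
```

Run:
```python
from chk import *
cal,im,d=chk('w15')
w=blob(im,*BLUE,(258,120),.043,cal,40)
# tyre outer dark at z .031?
blob(im,*ORANGE,(258,120),.031,cal,40)
f=at_z('',silver(im,(255,20)),.007,cal);t=at_z('',silver(im,(255,204)),.047,cal);print(f.round(4),t.round(4))
cv2.imwrite('pics/w15c.png',cv2.resize(im[:240,130:380],None,fx=2.5,fy=2.5))
```

```text
t 21.6 P [ 0.6315 -0.0414  0.2606] yaw 104.4 w 0.0554 q6 [-14.5  30.   58.5   0.   91.6 -28.9]
blob px [254.9 112.6] 445 circle fit [0.6202 0.0036] r 0.016 mec 0.6202 0.0035 0.0165
blob px [253.3 100.6] 171 circle fit [0.6201 0.0035] r 0.0213 mec 0.6199 0.0041 0.0222
[0.5977 0.0966 0.007 ] [ 0.6451 -0.088   0.047 ]
```

View pics/w15c.png

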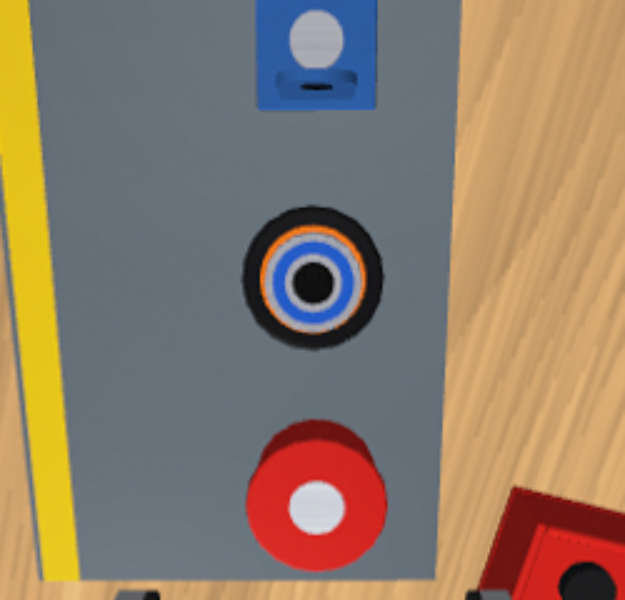

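Run:
```python
from h import *
print(rel([.50,-.18,.2],59.4))
```

```text
(array([-0.3388, -0.539 ,  0.2027]), array([-2.6000e-03, -5.0000e-04,  1.0001e+00]))
```

Call:
{"name": "step_arm", "arguments": {
  "steps": [0.5,-0.34,-0.54,0.1,0,0,1,0.5,-0.34,-0.54,0.1,0,0,1,0.5,-0.34,-0.54,0.2,0,0,1,0.5,-0.34,-0.54,0.2,0,0,1,0.5,-0.34,-0.54,0.2,0,0,1,0.5,-0.34,-0.54,0.2,0,0,1]
}}

```text
time_s: 22.2
position: [0.4987, -0.1807, 0.1997]
tool_rot: [[0.514, 0.857, -0.004], [0.857, -0.514, 0.003], [0.0, -0.005, -1.0]]
ft_force: [-0.3, 0.8, 1.6]
grip_width: 0.0425
```

Run:
```python
from h import *
now();print(rel([.345,-.31,.18],14.4))
```

```text
t 22.2 P [ 0.4987 -0.1807  0.1997] yaw 59.04 w 0.0425 q6 [-32.7  22.3  82.    0.   75.9  -1.8]
(array([-0.6331, -0.2173,  0.0666]), array([-0.006 ,  0.0021,  0.9919]))
```

Call:
{"name": "step_arm", "arguments": {
  "steps": [0.5,-0.633,-0.217,0.066,0,0,1,0.5,-0.633,-0.217,0.066,0,0,1,0.5,-0.633,-0.217,0.066,0,0,1,0.5,-0.633,-0.217,0.066,0,0,1,0.5,-0.633,-0.217,0.066,0,0,1,0.5,-0.633,-0.217,0.066,0,0,1,0.5,-0.633,-0.217,0.066,0,0,1]
}}

```text
time_s: 22.9
position: [0.3472, -0.3103, 0.1808]
tool_rot: [[0.969, 0.248, -0.002], [0.248, -0.969, 0.003], [-0.001, -0.003, -1.0]]
ft_force: [0.4, -0.5, 0.2]
grip_width: 0.0427
```

Run:
```python
from chk import *
cal,im,d=chk('w16')
for r in imaging.pinpoint('wrist','sleeve_mid')[:2]: print(r['score'],r['pixel'],at_z('',r['pixel'],.02,cal))
for r in imaging.pinpoint('wrist','nut_mid')[:2]: print(r['score'],r['pixel'],at_z('',r['pixel'],.009,cal))
```

```text
t 22.95 P [ 0.3475 -0.3102  0.181 ] yaw 14.5 w 0.0428 q6 [-56.4  17.4  93.5   0.   69.3  19.1]
0.62 [254.2, 108.7] [ 0.39952044 -0.2953577   0.02      ]
0.7 [254.1, 105.5] [ 0.40132648 -0.29476196  0.009     ]
```

View pics/w16.png

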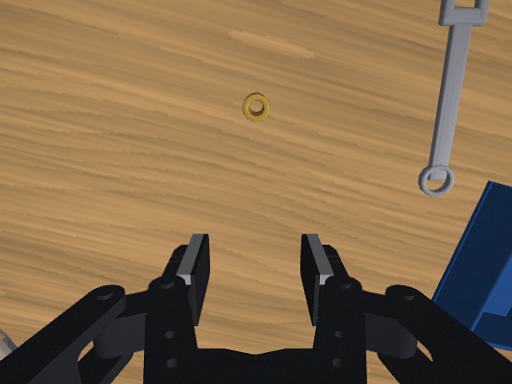

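Run:
```python
from h import *
import pickle
cal,im,d=pickle.load(open('w16.pkl','rb'))
hsv=cv2.cvtColor(im,cv2.COLOR_BGR2HSV);print(hsv[100:116:2,246:268:3].tolist()[0],hsv[107,244:270].tolist())
w=blob(im,(20,120,60),(32,255,255),(256,107),.04,cal,20)
print(rel([*w,.09],14.4),rel([*w,.027],14.4))
```

```text
[[20, 167, 163], [20, 168, 178], [20, 164, 170], [18, 136, 157], [19, 144, 138], [20, 167, 153], [20, 167, 176], [19, 153, 155]] [[21, 169, 163], [20, 168, 173], [21, 168, 181], [21, 168, 202], [21, 171, 157], [20, 159, 146], [17, 131, 170], [16, 121, 181], [16, 121, 181], [16, 125, 180], [16, 122, 178], [17, 122, 177], [16, 122, 176], [16, 122, 176], [17, 122, 173], [17, 123, 172], [16, 122, 174], [17, 124, 171], [19, 141, 110], [20, 168, 76], [20, 171, 145], [21, 169, 160], [20, 166, 169], [21, 166, 178], [20, 170, 194], [19, 152, 174]]
blob px [255.8 107.2] 459 circle fit [ 0.4026 -0.2959] r 0.0102 mec 0.4026 -0.296 0.0108
(array([ 0.1888, -0.0004,  0.3047]), array([-0.0018,  0.0006,  0.0029])) (array([ 1.889e-01, -1.000e-04,  5.147e-01]), array([-0.0018,  0.0006,  0.0029]))
```

Call:
{"name": "step_arm", "arguments": {
  "steps": [0.5,0.187,0,0.28,0,0,0,0.5,0.187,0,0.28,0,0,0,0.5,0.187,0,0.28,0,0,0,0.5,0.187,0,0.4,0,0,0,0.5,0.187,0,0.5,0,0,0,0.5,0.187,0,0.52,0,0,0,0.5,0.187,0,0.52,0,0,0,0.5,0.187,0,0.52,0,0,0]
}}

```text
time_s: 23.85
position: [0.4025, -0.2978, 0.0276]
tool_rot: [[0.968, 0.249, 0.002], [0.249, -0.968, -0.002], [0.001, 0.002, -1.0]]
ft_force: [-0.5, 0.0, 0.6]
grip_width: 0.0425
```

Call:
{"name": "step_arm", "arguments": {
  "steps": [0,0,0,0,0,0,0,0,0,0,0,0,0,0,0,0,0,0,0,0,0,0,0,0,0,0,0,0,0,0,0,0,0,0,0]
}}

```text
time_s: 24.35
position: [0.4025, -0.2977, 0.0275]
tool_rot: [[0.968, 0.249, 0.002], [0.249, -0.968, -0.002], [0.001, 0.003, -1.0]]
ft_force: [-0.5, 1.5, 7.1]
grip_width: 0.0211
```

Run:
```python
from chk import *
cal,im,d=chk('w17');w=blob(im,(20,120,60),(32,255,255),(256,240),.04,cal,60);s=env.observe();print('in tool',np.array(s['tool_rot']).T@(np.array([*w,0])-s['position']))
```

```text
t 24.4 P [ 0.4024 -0.2977  0.0275] yaw 14.42 w 0.0213 q6 [-50.1  33.2  98.8  -0.   47.8  25.5]
blob px [254.6 265.1] 3719 circle fit [ 0.4106 -0.2949] r 0.0145 mec 0.4108 -0.2945 0.0184
in tool [ 0.00853592 -0.00073708  0.02750238]
```

View pics/w17.png

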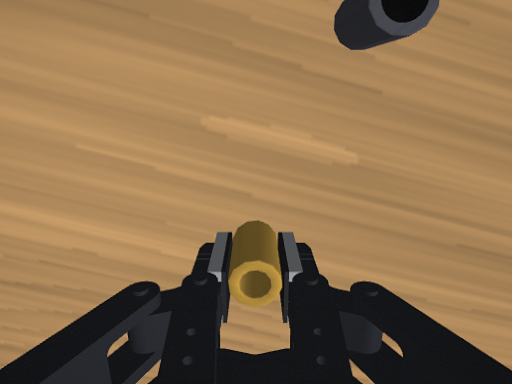

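Run:
```python
from h import *
import pickle
cal,im,d=pickle.load(open('w17.pkl','rb'));s=env.observe()
for px in((256,284),(256,262),(256,306)):
    w=at_z('',px,.04,cal);print('in tool',np.array(s['tool_rot']).T@(w-s['position']))
print(rel([.5202,.0769,.14],14.4))
```

```text
in tool [ 0.00069672 -0.00015043 -0.01250479]
in tool [ 0.01033731 -0.00015555 -0.01249438]
in tool [-0.00940699 -0.000145   -0.01251569]
(array([ 0.6914, -1.1106, -0.377 ]), array([ 0.0032, -0.0014,  0.0004]))
```

Call:
{"name": "step_arm", "arguments": {
  "steps": [0,0,0,-0.15,0,0,0,0,0,0,-0.3,0,0,0,0,0.34,-0.55,-0.377,0,0,0,0,0.34,-0.55,-0.377,0,0,0,0,0.34,-0.55,-0.377,0,0,0,0,0.34,-0.55,-0.377,0,0,0,0,0.34,-0.55,-0.377,0,0,0,0,0.34,-0.55,-0.377,0,0,0]
}}

```text
time_s: 25.2
position: [0.46, -0.1113, 0.1398]
tool_rot: [[0.968, 0.251, 0.001], [0.251, -0.968, -0.001], [0.001, 0.001, -1.0]]
ft_force: [0.1, -1.0, -0.7]
grip_width: 0.0215
```

Run:
```python
from h import *
now();print(rel([.5197,.0767,.14],14.4))
```

```text
t 25.2 P [ 0.46   -0.1113  0.1398] yaw 14.55 w 0.0215 q6 [-28.   21.   96.   -0.   62.9  47.5]
(array([ 0.3501, -0.5565, -0.001 ]), array([ 0.0014, -0.001 ,  0.0032]))
```

Call:
{"name": "step_arm", "arguments": {
  "steps": [0,0.35,-0.556,0,0,0,0,0,0.35,-0.556,0,0,0,0,0,0.35,-0.556,0,0,0,0,0,0.35,-0.556,0,0,0,0,0,0.35,-0.556,0,0,0,0,0,0.35,-0.556,0,0,0,0,0,0.35,-0.556,0,0,0,0]
}}

```text
time_s: 25.9
position: [0.5199, 0.074, 0.1391]
tool_rot: [[0.969, 0.247, -0.0], [0.247, -0.969, -0.0], [-0.0, 0.0, -1.0]]
ft_force: [0.2, -1.1, -0.2]
grip_width: 0.021
```

Run:
```python
from chk import *
cal,im,d=chk('w18');print(rel([.5197,.0767,.0308],14.4))
```

```text
t 25.95 P [0.5199 0.0739 0.1391] yaw 14.26 w 0.0212 q6 [-4.8 25.6 88.1 -0.  66.4 70.9]
(array([ 0.0017, -0.0091,  0.3612]), array([ 0.0002,  0.0004, -0.0031]))
```

View pics/w18.png

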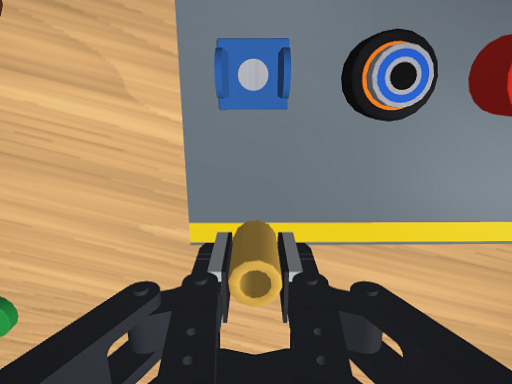

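Run:
```python
from chk import *
cal,im,d=pickle.load(open('w18.pkl','rb'))
f=at_z('',silver(im,(253,74)),.007,cal);print(f, f[:2]-.08*np.array([.9686,.2487]))
f=at_z('',silver(im,(253,74)),.007,cw());print(f, f[:2]-.08*np.array([.9686,.2487]))
s=env.observe();w=at_z('',(256,284.5),s['position'][2]-.0275+.04,cal);print('ring',w)
```

```text
[0.59809321 0.09609681 0.007     ] [0.52060521 0.07620081]
[0.59929454 0.09612383 0.007     ] [0.52180654 0.07622783]
ring [0.52035505 0.0743162  0.15164847]
```

Call:
{"name": "step_arm", "arguments": {
  "steps": [0,0.003,-0.008,0.15,0,0,0,0,0.003,-0.008,0.28,0,0,0,0,0.003,-0.008,0.33,0,0,0,0,0.003,-0.008,0.35,0,0,0,0,0.003,-0.008,0.357,0,0,0,0,0.003,-0.008,0.36,0,0,0,0,0.003,-0.008,0.36,0,0,0]
}}

```text
time_s: 26.65
position: [0.5207, 0.078, 0.032]
tool_rot: [[0.969, 0.248, 0.002], [0.248, -0.969, -0.0], [0.002, 0.001, -1.0]]
ft_force: [-0.3, 0.3, -0.3]
grip_width: 0.021
```

Run:
```python
from h import *
now();print(rel([.5202,.0765,.0306],14.4),env.observe()['ft_force'])
```

```text
t 26.65 P [0.5207 0.078  0.032 ] yaw 14.39 w 0.021 q6 [-4.4 34.5 94.3  0.  51.1 71.2]
(array([-0.003 ,  0.0044,  0.0047]), array([ 0.0007, -0.0022, -0.0003])) [-0.34792442  0.34902664 -0.30732261]
```

Call:
{"name": "step_arm", "arguments": {
  "steps": [0,-0.003,0.005,0,0,0,0,0,-0.003,0.005,0.004,0,0,0,0,-0.003,0.005,0.004,0,0,0,0,-0.003,0.005,0.004,0,0,0,0.45,-0.003,0.005,0.004,0,0,0,0.45,-0.003,0.005,0.004,0,0,0,0.45,-0.003,0.005,0.004,0,0,0,0.45,-0.003,0.005,0.004,0,0,0]
}}

```text
time_s: 27.45
position: [0.5197, 0.0767, 0.0298]
tool_rot: [[0.969, 0.249, -0.0], [0.249, -0.969, 0.0], [-0.0, -0.0, -1.0]]
ft_force: [-0.0, -0.4, -0.0]
grip_width: 0.0382
```

Call:
{"name": "step_arm", "arguments": {
  "steps": [0.45,0,0,-0.1,0,0,0,0.45,0,0,-0.25,0,0,0,0.45,0,0,-0.4,0,0,0,0.45,-0.1,0.2,-0.6,0,0,0,0.45,-0.1,0.2,-0.6,0,0,0,0.45,-0.1,0.2,-0.6,0,0,0,0.45,-0.1,0.2,-0.6,0,0,0,0.45,-0.1,0.2,-0.6,0,0,0]
}}

```text
time_s: 28.25
position: [0.5052, 0.0117, 0.2088]
tool_rot: [[0.968, 0.249, -0.002], [0.249, -0.968, 0.001], [-0.002, -0.001, -1.0]]
ft_force: [0.3, -0.3, 0.2]
grip_width: 0.0388
```

Run:
```python
from chk import *
cal,im,d=chk('w19')
```

```text
t 28.3 P [0.5052 0.0118 0.2087] yaw 14.46 w 0.0386 q6 [-12.1  19.4  85.1   0.   75.6  63.4]
```

View pics/w19.png

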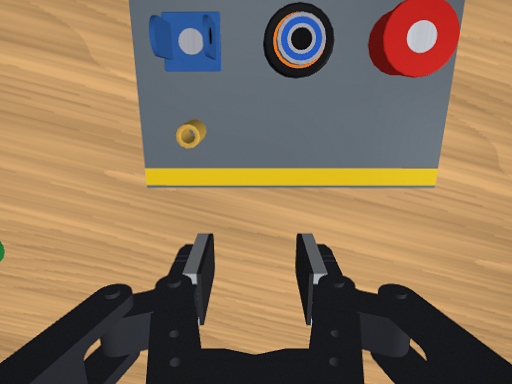

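Run:
```python
from chk import *
cal,im,d=pickle.load(open('w19.pkl','rb'))
cv2.imwrite('pics/w19c.png',cv2.resize(im[5:165,140:240],None,fx=3.7,fy=3.7,interpolation=cv2.INTER_CUBIC))
R=np.array([[.9686,.2487],[-.2487,.9686]])
f=at_z('',silver(im,(190,42)),.007,cal);t=at_z('',silver(im,(422,36)),.047,cal)
b=blob(im,*BLUE,(300,38),.043,cal,30)
for px in((187.5,136),):
    s=at_z('',px,.043,cal);print('sleeve',s,'rel fork',R@(s-f)[:2])
print(f,t,'brg rel mid',R@(b-(f+t)[:2]/2))
```

```text
blob px [300.9  37.9] 747 circle fit [0.6201 0.0037] r 0.0162 mec 0.6201 0.0037 0.0165
sleeve [0.52008959 0.07685856 0.043     ] rel fork [0.06361902 0.05867112]
[0.47306148 0.00421039 0.007     ] [ 0.64531243 -0.08798233  0.047     ] brg rel mid [0.07034324 0.02898017]
```

View pics/w19c.png

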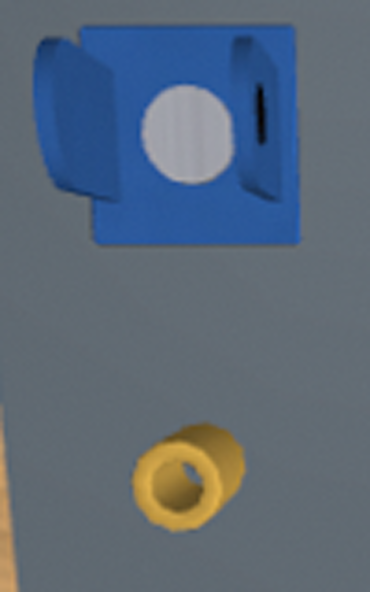

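Run:
```python
from chk import *
cal,im,d=pickle.load(open('w19.pkl','rb'))
R=np.array([[.9686,.2487],[-.2487,.9686]])
for c in(cal,):
    f=at_z('',(190.6,41),.007,c);s=at_z('',(187.7,135),.043,c);t=at_z('',silver(im,(422,36)),.047,c)
    print(f,s,'rel fork',R@(s-f)[:2]);b=blob(im,*BLUE,(300,38),.043,c,30);print('brg rel mid',R@(b-(f+t)[:2]/2))
# nut view
now();print(rel([.565,-.345,.2],14.4))
```

```text
[0.59827653 0.09639539 0.007     ] [0.52099027 0.07685666 0.043     ] rel fork [-0.07971875  0.00029588]
blob px [300.9  37.9] 747 circle fit [0.6201 0.0037] r 0.0162 mec 0.6201 0.0037 0.0165
brg rel mid [-1.76161527e-03 -9.45372638e-05]
t 28.3 P [0.5052 0.0118 0.2087] yaw 14.46 w 0.0386 q6 [-12.1  19.4  85.1   0.   75.6  63.4]
(array([-0.104 ,  1.2016,  0.0278]), array([-0.0016,  0.0027,  0.0013]))
```

Call:
{"name": "step_arm", "arguments": {
  "steps": [0.6,-0.05,0.6,0,0,0,0,0.6,-0.05,0.6,0,0,0,0,0.6,-0.05,0.6,0,0,0,0,0.6,-0.05,0.6,0,0,0,0]
}}

```text
time_s: 28.7
position: [0.5362, -0.1693, 0.2085]
tool_rot: [[0.969, 0.248, -0.002], [0.248, -0.969, 0.001], [-0.001, -0.001, -1.0]]
ft_force: [1.1, 0.8, -0.2]
grip_width: 0.0514
```

Call:
{"name": "step_arm", "arguments": {
  "steps": [0.6,-0.05,0.58,0.07,0,0,0,0.6,-0.05,0.58,0.07,0,0,0,0.6,-0.05,0.58,0.07,0,0,0,0.6,-0.05,0.58,0.07,0,0,0,0.6,-0.05,0.58,0.07,0,0,0,0.6,-0.05,0.58,0.07,0,0,0]
}}

```text
time_s: 29.3
position: [0.5648, -0.3383, 0.1875]
tool_rot: [[0.968, 0.249, -0.002], [0.249, -0.968, 0.002], [-0.001, -0.002, -1.0]]
ft_force: [-0.1, 0.0, 1.2]
grip_width: 0.0513
```

Run:
```python
from chk import *
cal,im,d=chk('w20')
for r in imaging.pinpoint('wrist','nut_mid')[:2]: print(r['score'],r['pixel'],at_z('',r['pixel'],.009,cal))
```

```text
t 29.35 P [ 0.5649 -0.3377  0.1882] yaw 14.49 w 0.0515 q6 [-41.2  35.3  60.9   0.   84.   34.3]
0.68 [246.2, 103.7] [ 0.618203   -0.31582537  0.009     ]
```

View pics/w20.png

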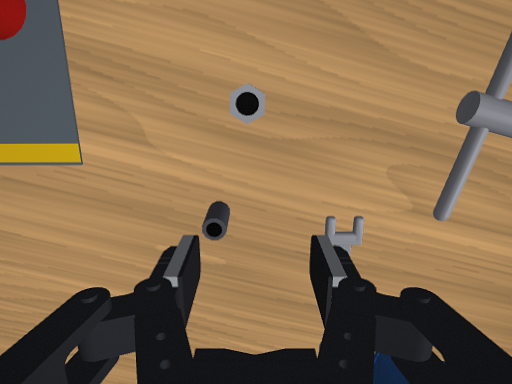

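Run:
```python
from chk import *
cal,im,d=pickle.load(open('w20.pkl','rb'))
c=im[80:128,220:275];cv2.imwrite('pics/w20c.png',cv2.resize(c,None,fx=10,fy=10,interpolation=cv2.INTER_CUBIC))
hsv=cv2.cvtColor(im,cv2.COLOR_BGR2HSV);m=((hsv[...,1]<75)|(hsv[...,2]<60)).astype(np.uint8)
n,l,st,ce=cv2.connectedComponentsWithStats(m);i=l[103,246];print(st[i],ce[i])
ct=max(cv2.findContours((l==i).astype(np.uint8),0,1)[0],key=cv2.contourArea)[:,0].astype(float)
W=np.array([at_z('',p,.018,cal)[:2] for p in ct]);h=cv2.convexHull((W*1000).astype(np.float32))[:,0]
ws=[]
for a in range(0,180,3):
    u=np.array([np.cos(np.radians(a)),np.sin(np.radians(a))]);q=h@u;ws.append((a,round(float(np.ptp(q)),1)))
print(ws,W.mean(0),(h.max(0)+h.min(0))/2)
```

```text
[ 230   83   35   41 1103] [246.95829556 103.14959202]
[(0, 33.1), (3, 33.3), (6, 33.5), (9, 33.5), (12, 33.5), (15, 33.4), (18, 33.4), (21, 33.3), (24, 33.1), (27, 32.7), (30, 32.4), (33, 31.9), (36, 31.3), (39, 30.6), (42, 30.3), (45, 30.7), (48, 31.3), (51, 31.9), (54, 32.3), (57, 32.7), (60, 33.0), (63, 33.3), (66, 33.5), (69, 33.6), (72, 33.7), (75, 33.6), (78, 33.4), (81, 33.3), (84, 33.0), (87, 32.7), (90, 32.3), (93, 31.8), (96, 31.2), (99, 30.5), (102, 29.7), (105, 29.5), (108, 30.3), (111, 31.1), (114, 31.8), (117, 32.4), (120, 32.9), (123, 33.4), (126, 33.7), (129, 33.9), (132, 34.1), (135, 34.1), (138, 34.1), (141, 34.0), (144, 33.8), (147, 33.4), (150, 33.0), (153, 32.5), (156, 31.9), (159, 31.3), (162, 30.6), (165, 30.6), (168, 31.2), (171, 31.8), (174, 32.3), (177, 32.7)] [ 0.61916961 -0.31652678] [ 619.1438 -316.5797]
```

View pics/w20c.png

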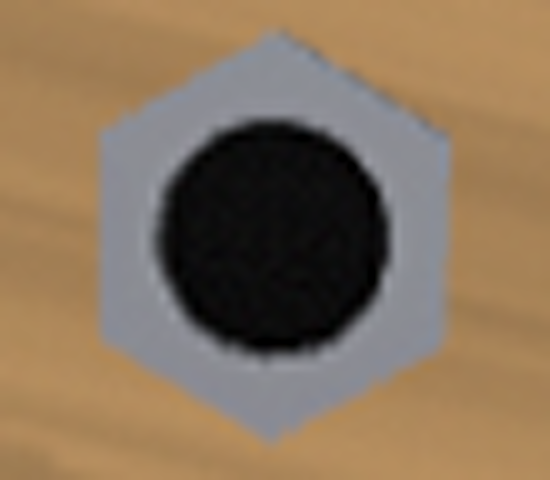

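Run:
```python
from h import *
print(rel([.6185,-.3166,.023],14.4))
```

```text
(array([ 0.1904, -0.0224,  0.5525]), array([-0.0011,  0.0004,  0.0024]))
```

Call:
{"name": "step_arm", "arguments": {
  "steps": [0.6,0.19,-0.023,0.2,0,0,0,0.6,0.19,-0.023,0.3,0,0,0,0.6,0.19,-0.023,0.35,0,0,0,0.6,0.19,-0.023,0.45,0,0,0,0.6,0.19,-0.023,0.53,0,0,0,0.6,0.19,-0.023,0.552,0,0,0,0.6,0.19,-0.023,0.552,0,0,0,0.6,0.19,-0.023,0.552,0,0,0]
}}

```text
time_s: 30.2
position: [0.6189, -0.3183, 0.0251]
tool_rot: [[0.968, 0.249, 0.002], [0.249, -0.968, -0.001], [0.002, 0.002, -1.0]]
ft_force: [0.4, -0.8, 0.1]
grip_width: 0.0511
```

Call:
{"name": "step_arm", "arguments": {
  "steps": [0,0,0,0,0,0,0,0,0,0,0,0,0,0,0,0,0,0,0,0,0,0,0,0,0,0,0,0,0,0,0,0,0,0,0]
}}

```text
time_s: 30.7
position: [0.6187, -0.3188, 0.0251]
tool_rot: [[0.969, 0.249, 0.002], [0.249, -0.969, -0.001], [0.002, 0.002, -1.0]]
ft_force: [-0.9, 1.0, 6.5]
grip_width: 0.0287
```

Run:
```python
from chk import *
cal,im,d=chk('w21');print(rel([.5677,-.1079,.13],14.4))
```

```text
t 30.75 P [ 0.6187 -0.3188  0.0251] yaw 14.41 w 0.0288 q6 [-37.   47.8  64.    0.   68.1  38.6]
(array([ 0.0108, -0.7224, -0.3512]), array([ 0.0026, -0.0024,  0.0001]))
```

View pics/w21.png

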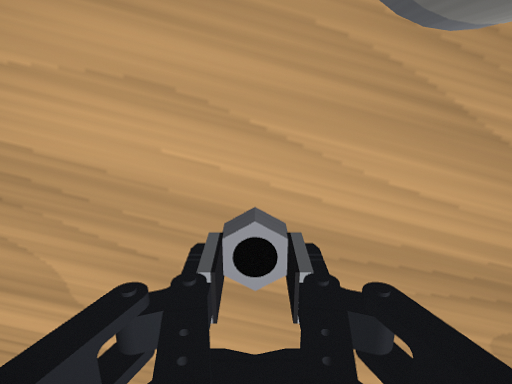

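Run:
```python
from chk import *
cal,im,d=pickle.load(open('w21.pkl','rb'));s=env.observe();w=at_z('',(255,256.5),.018,cal)
o=np.array(s['tool_rot']).T@(w-s['position']);print(o)
print(rel([.5677-o[0]*.969,-.1079-o[0]*.248,.13],14.4))
```

```text
[ 0.00174747 -0.00052491  0.00708358]
(array([ 0.0049, -0.7224, -0.3512]), array([ 0.0026, -0.0024,  0.0001]))
```

Call:
{"name": "step_arm", "arguments": {
  "steps": [0,0,0,-0.15,0,0,0,0,0,0,-0.3,0,0,0,0,0,-0.4,-0.35,0,0,0,0,0.005,-0.72,-0.35,0,0,0,0,0.005,-0.72,-0.35,0,0,0,0,0.005,-0.72,-0.35,0,0,0,0,0.005,-0.72,-0.35,0,0,0,0,0.005,-0.72,-0.35,0,0,0,0,0.005,-0.72,-0.35,0,0,0]
}}

```text
time_s: 31.65
position: [0.5663, -0.1097, 0.1286]
tool_rot: [[0.969, 0.249, 0.001], [0.249, -0.969, -0.001], [0.001, 0.001, -1.0]]
ft_force: [1.0, -0.6, -1.3]
grip_width: 0.0286
```

Run:
```python
from chk import *
cal,im,d=chk('w22');s=env.observe();w=at_z('',(255,256.5),s['position'][2]-.0251+.018,cal)
o=np.array(s['tool_rot']).T@(w-s['position']);print(o)
t=at_z('',silver(im,(255,60)),.047,cal);print('tin',t)
print(rel([.5677-o[0]*.969,-.1079-o[0]*.248,.0285],14.4))
```

```text
t 31.7 P [ 0.5664 -0.1102  0.1284] yaw 14.35 w 0.0289 q6 [-22.8  30.8  80.4  -0.   68.8  52.9]
[ 0.0017476  -0.00104239  0.00710005]
tin [ 0.64543165 -0.08800458  0.047     ]
(array([ 3.000e-04, -6.700e-03,  3.329e-01]), array([ 0.001 , -0.0006, -0.0011]))
```

View pics/w22.png

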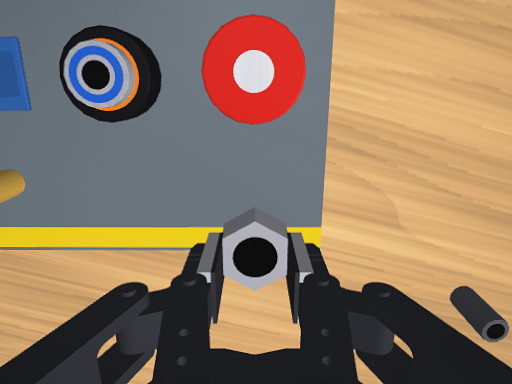

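Call:
{"name": "step_arm", "arguments": {
  "steps": [0,0,-0.006,0.15,0,0,0,0,0,-0.006,0.27,0,0,0,0,0,-0.006,0.31,0,0,0,0,0,-0.006,0.325,0,0,0,0,0,-0.006,0.327,0,0,0,0,0,-0.006,0.327,0,0,0,0,0,-0.006,0.327,0,0,0]
}}

```text
time_s: 32.4
position: [0.5661, -0.1074, 0.0316]
tool_rot: [[0.969, 0.249, 0.002], [0.249, -0.969, -0.001], [0.002, 0.002, -1.0]]
ft_force: [-0.5, -0.0, -1.1]
grip_width: 0.0286
```

Run:
```python
from h import *
now();print(rel([.5662,-.1083,.0283],14.4),env.observe()['ft_force'])
```

```text
t 32.4 P [ 0.5661 -0.1074  0.0316] yaw 14.41 w 0.0286 q6 [-22.5  37.9  86.1  -0.   55.8  53.1]
(array([-0.0003,  0.0029,  0.0109]), array([ 0.002 , -0.0026,  0.0002])) [-0.47691179 -0.00780584 -1.06703837]
```

Call:
{"name": "step_arm", "arguments": {
  "steps": [0,0,0.003,0.005,0,0,0,0,0,0.003,0.01,0,0,0,0,0,0.003,0.01,0,0,0,0,0,0.003,0.01,0,0,0,0.6,0,0.003,0.01,0,0,0,0.6,0,0.003,0.01,0,0,0,0.6,0,0.003,0.01,0,0,0,0.6,0,0.003,0.01,0,0,0]
}}

```text
time_s: 33.2
position: [0.5656, -0.108, 0.0271]
tool_rot: [[0.969, 0.249, -0.0], [0.249, -0.969, 0.0], [-0.0, -0.0, -1.0]]
ft_force: [-0.0, 0.5, -0.6]
grip_width: 0.0513
```

Call:
{"name": "step_arm", "arguments": {
  "steps": [0.6,0,0,-0.1,0,0,0,0.6,0,0,-0.25,0,0,0,0.6,0,0,-0.4,0,0,0,0.6,0,-0.3,-0.7,0,0,0,0.6,0,-0.3,-0.7,0,0,0,0.6,0,-0.3,-0.7,0,0,0,0.6,0,-0.3,-0.7,0,0,0,0.6,0,-0.3,-0.7,0,0,0,0.6,0,-0.3,-0.7,0,0,0]
}}

```text
time_s: 34.1
position: [0.543, -0.0215, 0.2358]
tool_rot: [[0.969, 0.248, -0.002], [0.248, -0.969, 0.0], [-0.002, -0.001, -1.0]]
ft_force: [-0.1, -0.3, 0.1]
grip_width: 0.0509
```

Run:
```python
from chk import *
cal,im,d=chk('w23');grab('top','top1.png')
cv2.imwrite('pics/w23c.png',cv2.resize(im[20:230,110:400],None,fx=2.7,fy=2.7,interpolation=cv2.INTER_CUBIC))
```

```text
t 34.15 P [ 0.5431 -0.0216  0.2358] yaw 14.34 w 0.0512 q6 [-14.8  21.8  76.6  -0.   81.8  60.9]
```

View pics/w23c.png

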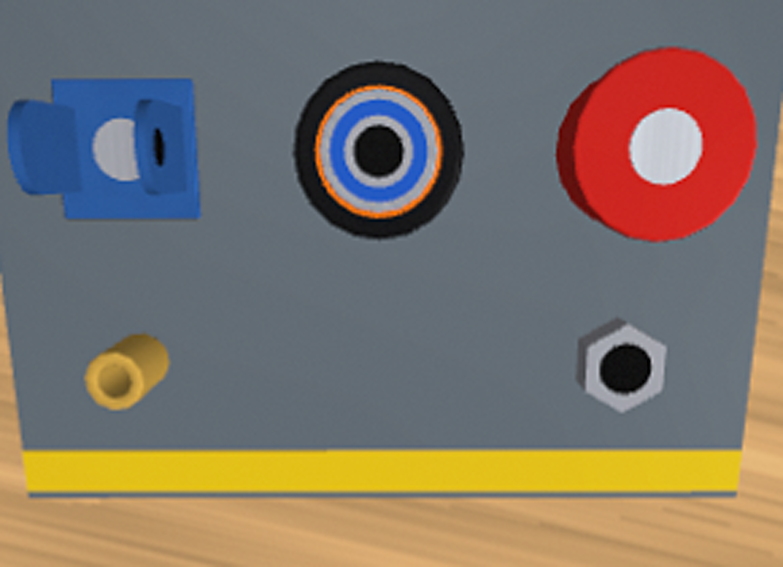

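View pics/top1.png

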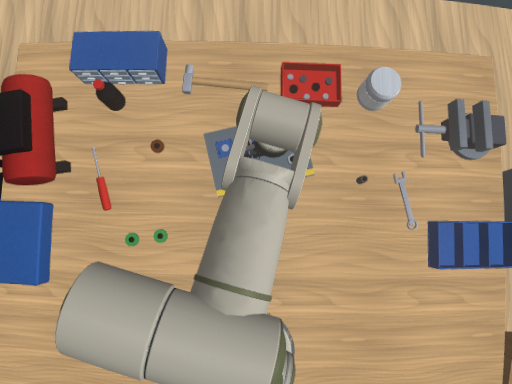

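Run:
```python
from chk import *
cal,im,d=pickle.load(open('w23.pkl','rb'));R=np.array([[.9686,.2487],[-.2487,.9686]])
g=lambda c,r:(c/2.7+110-.3,r/2.7+20-.3)
n=at_z('',g(625.5,367),.021,cal);t=at_z('',silver(im,tuple(int(v) for v in g(665,146))),.047,cal);s=at_z('',g(114,379),.043,cal)
b=blob(im,*BLUE,g(379,151),.043,cal,30);o=blob(im,*ORANGE,g(379,151),.031,cal,30)
f=np.array([.5980,.0966]);print('nut-tin',R@(n-t)[:2],'tin',t,'sleeve-fork',R@(s[:2]-f),'brg-mid',R@(b-(f+t[:2])/2),'brg-wheel',R@(b-o))
```

```text
blob px [249.5  75.3] 578 circle fit [0.6202 0.0037] r 0.0161 mec 0.6202 0.0037 0.0166
blob px [248.9  77.4] 216 circle fit [0.62   0.0038] r 0.0216 mec 0.6201 0.0038 0.0221
nut-tin [-0.08008163  0.00090377] tin [ 0.64539605 -0.08809045  0.047     ] sleeve-fork [-0.07954218  0.00014105] brg-mid [-0.0016023 -0.0001557] brg-wheel [ 0.00015484 -0.00011307]
```

All parts check out and the arm is clear, so I'm handing in.

```bash
python3 -c "
from rig import close_job
print(close_job())"
```

```text
the job is handed in; nothing more can be done
None
```

The caster parts are laid out on the mat as asked and the job is handed in, at about 34 s on the robot's clock. Nothing in the final checks failed, and the robot was touching nothing.

I laid the wheel between the fork and the tin, then shifted it once because it first sat about 2.5 mm too far back. After that I set the blue-sealed bearing on the wheel, stood the sleeve in front of the fork and laid the nut in front of the tin.

Last wrist-camera measurements, good to about 2 mm:

| Check | Result |
|---|---|
| Wheel against the fork–tin midpoint | about 1.6 mm towards the front, 0.2 mm sideways (taken from the bearing centre) |
| Bearing centre against wheel centre | within 0.2 mm, flat |
| Sleeve in front of the fork | 79.5 mm, 0.1 mm sideways, upright |
| Nut in front of the tin | 80.1 mm, 0.9 mm sideways, flat |

- **Parts to leave alone:** the fork and tin readings changed by less than 1 mm over the whole job. The rusty bearing was not touched and shows in the same place in the top view before and after.
- **Disagreement:** the mat-edge fit put the fork–tin line about 2 mm further back than the silver discs on the fork and tin did. I placed everything by the discs, since the distances are measured from those two parts.

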